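Load a coffee capsule into the guest-room brewer and clamp it home

ROBOT

A 6-joint arm with a two-finger parallel gripper is mounted at the origin on the work surface. World frame = base frame: x ahead of the robot, y to its left, z up, the work surface at z = 0. Lengths are in mm, angles in rad, forces in N, time in s.
With the tool pointing down it reaches from about 350 to 875 mm from the base axis. Payload 4.2 kg.
Tool frame: the origin (TCP) lies midway between the tips of the shut fingers; the grasp point (between the pads) lies 19 mm behind it; z points along the fingers, y is the direction in which the jaws open and shut (so a half turn about z gives the same grasp; the last joint's range is limited). The gripper opens to 85 mm and grips with 20 to 120 N. Pads are 22 mm wide; open, the fingers measure 114 mm over their backs; the gripper's body (76 mm by 85 mm) begins 54 mm behind the grasp point. The pads swing forward as they close: fully open they stand 13 mm farther back than shut.
Start: joints at [-1.024, 0.385, 0.008, 0, -1.194, -0.259], TCP at [177.418, -599.268, 231.312] pointing down, gripper open.
Joint ranges: [-3.14, 3.14], [-1.21, 2.06], [-1.07, 1.41], [-3.16, 2.05], [-2.99, -0.16], [-3.1, 3.1]. Speed limits (rad/s): [2.79, 2.79, 3.14, 3.14, 3.14, 3.14].

INTERFACE

Orientations are given as a unit quaternion [x, y, z, w].
In Python, from bench import arm gives the robot as it stands. The module is installed in compiled form; this text tells all that it offers.
- The arm moves only by the tool drive_tool, never from a script. Its argument "moves" is a list that holds one entry, the list of rows, each a list of 7 numbers: the opening, from 0 (shut) to 1 (fully open), then the shift along the tool's x, y, z in m, then the turn, a rotation vector about the tool's x, y, z in rad. In form: [[[hand, dx, dy, dz, wx, wy, wz], ...]]. A call has 1 to 20 rows; each row shifts and turns the pose as measured when the row begins, along the tool's axes as they then stand; what a row does not reach is not made up. A row lasts 1/10 s, in which the tool goes at most 50 mm and 8.59 degrees, less where a joint would pass 70% of its speed; a pose out of reach is approached as far as the arm can. A call with a gripper value outside its range is refused whole. The fingers move at their own pace and stop on an object; the grip force is fixed at half the most. Time passes only in rows, so rows that do not move let the fingers close. It gives the time, the measured TCP pose, the force and the opening at its end, in the units of the state.
- arm.read_state(): the state, without advancing time (a new reading comes with each control period).
- arm.get_image(name): name is "scene" or "top" or "wrist"; returns (picture, depth): 480x640x3 uint8, red, green, blue; 480x640 float32, mm along the optical axis (not along the pixel's ray), 0 where there is no reading.
- arm.camera_params(name): a dict with "fov_y" (degrees; the focal length in pixels is half the picture's height over the tangent of half this angle, whatever the lens; pixels are square), "cx", "cy" (the principal point, pixels), "world_from_camera" (4x4, takes a point from camera to world coordinates); the wrist camera has in their place "T_tool_cam" (4x4, takes a point from camera to tool coordinates, whose origin is the TCP and whose axes are the flange's). Camera axes: x right, y down, z forward; pixel columns grow to the right and rows downward; lengths in mm; the calibration is good to about 2 mm. A picture is of the moment at which its call begins: read the wrist's pose just before it. camera_params takes no time and is no camera call.
- arm.job_done(): hands the job in, once; it reports no verdict.
The state is a dict: "clock": time; "joints": joint angles; "joint_vel": joint speeds; "joint_efforts": joint torques, N m; "position": TCP position; "ee_rot": TCP orientation; "contact_force": force on the tool from outside, world axes, zero at the start; "wrist_torque": the same for the moment, N m; "gripper_width": finger opening in mm.
Only numpy, scipy, OpenCV 4.12 (cv2) and the standard library are available. Lean on these libraries where they do the work, as an engineer would, in place of code of your own. Each camera call takes 0.05 s, during which the arm holds its last target.

TASK

Stand the tall narrow metal capsule upright in the brewer's round cradle and let go of it, then swing the clamp lever over and press it down until the lever has driven the capsule fully home against the stop, then take the hand away. Work gently by feel: the fit is close, the cradle may stand a few millimetres off its nominal place, the capsule must be driven down by the lever and not by the hand, and neither cradle nor lever may be forced. Leave the wide flat pod and everything else as it is.

Things in the scene. Friction and masses are not known exactly. Their poses are not given: they have to be found in the camera images.
- capsule: the capsule to load: plain closed metal cylinder, 38 mm diameter, 50 mm high, about 60 g, edges practically sharp (0.6 mm rounding), standing upright on the table at the start. Origin: centre of its underside, z up.
- pod: a bystander of the same metal: short wide cylinder, 46 mm diameter, 28 mm high, too wide for the cradle. It and the capsule may stand in each other's place.
- brewer: compact capsule brewer fixed on the table, 275 mm long (x -115 to +160), 130 wide, 177 high. Origin on its underside, below the nominal cradle axis; z up, -x to its front (handle side, drip tray), +x to its rear (water tank), y along the lever's hinge. The hand may press brewer or lever with at most 30 N; so may the capsule press the brewer while the lever is open.
- cradle_mouth (a point): nominal centre of the cradle's mouth, 135 mm above the table, axes as brewer. Cradle: 74 mm square block, flat top, upright round bore 40 mm wide (0.5 mm chamfer), 22 mm deep to the raised floor: a placed capsule stands 28 mm proud, home 18. The real cradle, floor and all, stands off this point by an unknown fixed amount, up to 4.5 mm in brewer x, 4.5 in y, 4 in height; feel or look.
- floor (a joint): sliding floor under the capsule in the cradle's bore: 0 raised, 0.010 m fully down against a hard stop (home; 8 mm or more counts). It yields stiffly, to about 14 N plus 60 N per m/s of speed, and stays where it is left. With the lever open it must not go down 4 mm or more.
- lever (a joint): clamp lever angle, rad: 0 = level, over the cradle, handle to the brewer's front; grows as it swings up and back, to 1.95; starts at 1.65 to 1.9 and stays where left (hinge friction 0.2 N m). With the capsule home it ends between about -0.06 and 0.06, as the cradle's height decides. Driving the capsule takes 8 to 13 N down at the handle; at the stop the force rises sharply.
- lever_hinge (a point): centre of the lever's hinge axis, 75 mm behind the nominal cradle axis and 170 mm above the table, axes as the brewer; the hinge axis runs along its y. The hinge cheeks rise to 183 mm above the table.
- handle (a point): centre of the lever's handle: a cross bar 80 mm long, 14 mm thick, parallel to the hinge axis, 150 mm from it, at the end of a flat lever arm 26 mm wide and 12 mm thick.
- nose (a point): lowest point of the round nose under the lever that bears on the capsule's flat top: 75 mm from the hinge along the lever, 17 mm below its middle plane.
- espresso_cup: bystander: small white cup, 54 mm wide, 50 mm high, standing on the brewer's drip tray under the spout. Origin: centre of its underside.
- bottle: bystander: clear bottle, 60 mm wide, 190 mm high, on the round cork mat behind. Origin: centre of its underside.
- tumbler: bystander: glass tumbler, 72 mm wide, 85 mm high, on the cork mat. Origin: centre of its underside.
- spoon: bystander: metal teaspoon, 140 mm long, lying on the table. Origin: middle of its length.
Things that resemble listed ones, but are neither listed nor needed, are in the scene too. Leave any orange or purple look-alike of the capsule alone.

How it is judged:
By the outcome, as a careful person would: the job done as asked, in the order asked, and still so for the second after the job is handed in, with the robot touching nothing.
It also fails if it takes over 72 s, if anything falls off the work surface, if the arm or the gripper's body presses on something with over 40 N, if the wrist force passes 120 N, or if a joint passes its speed limit or range.

## Working session

There is one attempt and no reset: what is moved stays moved. The work goes in short steps, Python scripts to look and compute and a tool call to move; the robot and the scene stay as the last step left them, time stands still between calls to the robot, and variables do not carry over. Pictures are saved under pics/ and viewed, and the job is handed in when it is done.

Besides the shell and the picture viewer there is one more tool, called after "Call:" by a JSON object that holds its "op" and its "data", one argument or row to a line. drive_tool: Moves the arm, as the interface text tells. Its arguments: {"type":"object","properties":{"moves":{"type":"array","items":{"type":"array","items":{"type":"array","items":{"type":"number"}}}}},"required":["moves"]}

```bash
mkdir -p pics; cat > h.py <<'E'
import numpy as np, cv2
from bench import arm
def cap(n,tag):
    s=arm.read_state(); im,d=arm.get_image(n)
    np.savez('pics/%s.npz'%tag,im=im,d=d,pos=s['position'],rot=s['ee_rot']); cv2.imwrite('pics/%s.png'%tag,im[:,:,::-1]); return im,d,s
def load(tag):
    z=np.load('pics/%s.npz'%tag); return z
from scipy.spatial.transform import Rotation as R
def wfc(n,z=None):
    p=arm.camera_params(n)
    if n!='wrist': return np.array(p['world_from_camera'])
    T=np.eye(4);T[:3,:3]=R.from_quat(z['rot']).as_matrix();T[:3,3]=z['pos']
    return T@np.array(p['T_tool_cam'])
def pts(n,z):
    p=arm.camera_params(n); f=240/np.tan(np.radians(p['fov_y'])/2)
    v,u=np.mgrid[:480,:640]; d=z['d']
    P=np.stack([(u-p['cx'])/f*d,(v-p['cy'])/f*d,d],-1); T=wfc(n,z)
    return P@T[:3,:3].T+T[:3,3]
def ray(n,z,u,v,h):
    p=arm.camera_params(n); f=240/np.tan(np.radians(p['fov_y'])/2); T=wfc(n,z)
    r=T[:3,:3]@np.array([(u-p['cx'])/f,(v-p['cy'])/f,1]); o=T[:3,3]
    return o+r*(h-o[2])/r[2]
E
python3 - <<'E'
from h import *
for n in ['scene','top','wrist']:
    cap(n,n+'0'); print(n,arm.camera_params(n))
print(arm.read_state())
E
```

```text
scene {'fov_y': 43.0138188698566, 'cx': 318.00093745180493, 'cy': 229.70076735039905, 'world_from_camera': array([[-7.12772827e-01,  5.94398216e-01, -3.72351525e-01,
         9.75269815e+02],
       [ 7.01349512e-01,  6.10044865e-01, -3.68719574e-01,
         3.41240115e+02],
       [ 7.98487864e-03, -5.23961854e-01, -8.51704302e-01,
         1.02512348e+03],
       [ 0.00000000e+00,  0.00000000e+00,  0.00000000e+00,
         1.00000000e+00]])}
top {'fov_y': 50.28120951503373, 'cx': 327.96562287171645, 'cy': 240.83863887712292, 'world_from_camera': array([[ 2.67328777e-02, -9.85965351e-01,  1.64795876e-01,
         4.19424726e+02],
       [-9.99624129e-01, -2.73691310e-02, -1.59097005e-03,
        -4.79921795e+01],
       [ 6.07896126e-03, -1.64691403e-01, -9.86326411e-01,
         1.00126358e+03],
       [ 0.00000000e+00,  0.00000000e+00,  0.00000000e+00,
         1.00000000e+00]])}
wrist {'fov_y': 69.73518554195162, 'cx': 319.1142696865485, 'cy': 238.808224254653, 'T_tool_cam': array([[ 3.96810343e-04, -9.48841777e-01, -3.15751683e-01,
         8.14367431e+01],
       [ 9.99999652e
[... 240 characters left out ...]
lock': 0.15, 'joints': array([-1.02441198e+00,  3.85383248e-01,  6.94186142e-03, -3.58379411e-04,
       -1.19401675e+00, -2.58612727e-01]), 'joint_vel': array([ 0.00171961, -0.00263443,  0.00371829,  0.00193724, -0.0008402 ,
       -0.00083377]), 'joint_efforts': array([-5.64156599e-04, -3.92677474e+01,  1.88582289e+01,  4.18858185e+00,
       -3.38846403e-03, -5.03002610e-06]), 'position': array([ 177.28152841, -598.8661491 ,  230.47076129]), 'ee_rot': array([-1.43324407e-01,  9.89675399e-01,  8.29748584e-04, -1.72225721e-04]), 'contact_force': array([-0.44283653, -0.57145051,  0.51448319]), 'wrist_torque': array([ 0.01673803,  0.03821585, -0.02369434]), 'gripper_width': 85.38053468762384}
```

View pics/scene0.png

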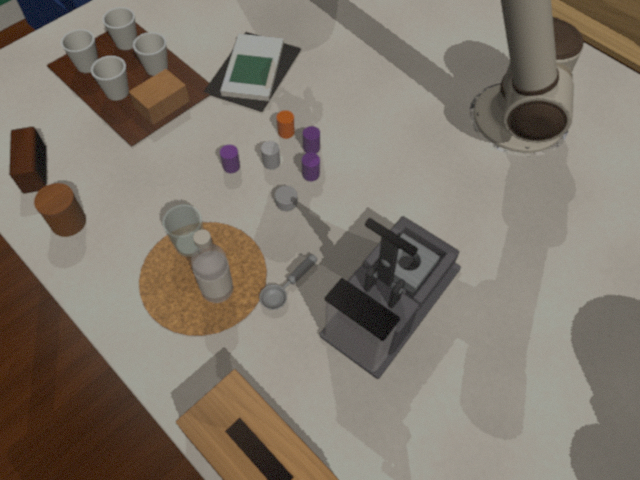

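View pics/top0.png

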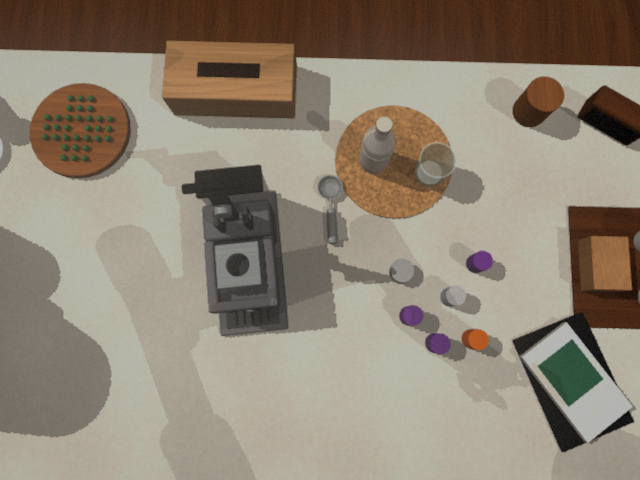

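View pics/wrist0.png

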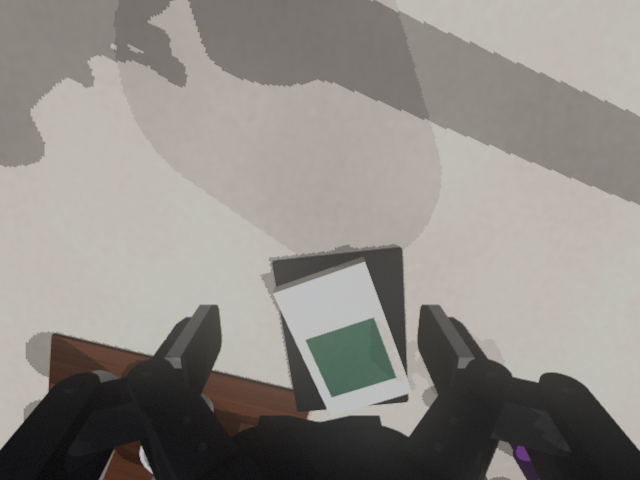

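Candidates in top: metal cylinder (455,296) narrow; metal cylinder (402,271) wide and low (pod); purple (480,262), (411,315), (437,343); orange (476,339). By description I choose (455,296); measuring both metal ones and the brewer, with a crop.

```bash
python3 - <<'E'
from h import *
for n in ['top','scene']:
    z=load(n+'0'); P=pts(n,z); 
    print(n,'table',np.median(P[...,2]), (z['d']==0).mean())
    for (u,v) in ([(455,294),(402,269),(480,260),(238,265),(215,262),(262,262),(400,380)] if n=='top' else [(271,148),(285,192),(410,262),(382,260)]):
        print((u,v),P[v-1:v+2,u-1:u+2].reshape(-1,3).mean(0).round(1))
    # objects with heights 20-70 
    m=((P[...,2]>18)&(P[...,2]<70)).astype(np.uint8)
    k,l,st,c=cv2.connectedComponentsWithStats(m)
    for i in range(1,k):
        if st[i,4]>100:
            q=P[l==i]; hmax=np.percentile(q[:,2],95); t=q[q[:,2]>hmax-4]
            print(c[i].round(),st[i,4],'h',hmax.round(1),'topctr',(t.min(0)/2+t.max(0)/2).round(1),np.ptp(t,axis=0).round(1), np.median(z['im'][l==i],0))
im=cv2.imread('pics/top0.png')
a=cv2.resize(im[230:370,370:510],(560,560),interpolation=2); cv2.imwrite('pics/crop1.png',a)
a=cv2.resize(im[150:350,150:350],(600,600),interpolation=2); cv2.imwrite('pics/crop2.png',a)
im=cv2.imread('pics/scene0.png')
a=cv2.resize(im[210:380,300:480],(720,680)[::1],interpolation=2); cv2.imwrite('pics/crop3.png',cv2.resize(a,(600,566)))
E
```

```text
top table -0.3995518205323947 0.0037825520833333335
(455, 294) [ 484.9 -288.    49.8]
(402, 269) [ 531.6 -192.9   26.2]
(480, 260) [ 549.9 -336.1   49.2]
(238, 265) [520.9 106.7 111.2]
(215, 262) [523.  143.3 128.9]
(262, 262) [529.1  66.9  96.7]
(400, 380) [ 322.3 -193.9   -1.7]
[235. 105.] 1467 h 67.7 topctr [894.8 151.8  66.8] [110.4 249.3   6.3] [75. 60. 46.]
[612. 115.] 1758 h 69.6 topctr [ 853.2 -601.5   67.8] [93.2 91.5  4.4] [39. 22. 15.]
[528. 111.] 505 h 67.1 topctr [ 860.9 -450.6   66.3] [50.8 56.1  6.5] [59. 39. 24.]
[ 54. 120.] 270 h 27.3 topctr [810.7 502.6  26.7] [29.9 51.4  6.6] [78. 81. 51.]
[ 95. 135.] 584 h 27.2 topctr [779.9 428.5  26.4] [94.4 74.5  6.3] [82.5 79.  51. ]
[ 79. 147.] 103 h 27.2 topctr [757.8 449.7  26.7] [10.2 29.5  6.8] [71. 78. 50.]
[438. 158.] 406 h 67.7 topctr [ 740.  -251.    66.8] [45.1 56.6  6.3] [114.  99.  78.]
[372. 164.] 236 h 67.8 topctr [ 735.5 -134.5   67.3] [21.4 53.5  5.3] [92. 85. 76.]
[425. 178.] 189 h 66.7 topctr [ 713.9 -240.7   66.2] [32.9 51.6  7.1] [119. 118. 108.]
[331. 226.] 114 h 21.8 topctr [615.  -53.6  21. ] [68.1 15.3 
[... 2285 characters left out ...]
  61.  111. ]
[311. 164.] 390 h 52.9 topctr [ 442.4 -210.    52.6] [37.4 38.1  7.4] [87. 57. 99.]
[286. 195.] 390 h 31.6 topctr [ 527.7 -192.8   31.4] [44.8 44.9  7.6] [125. 123. 120.]
[ 67. 219.] 652 h 66.8 topctr [ 869.  -439.4   66.4] [67.1 31.4  7.1] [80. 54. 37.]
[183. 223.] 496 h 68.0 topctr [ 726.8 -263.4   67. ] [56.4 38.2  5.9] [113.  113.5 106.5]
[185. 246.] 244 h 67.7 topctr [ 748.5 -233.2   66.9] [28.3 32.5  6.1] [121. 125. 116.]
[303. 266.] 170 h 22.7 topctr [614.  -56.4  22.3] [69.4 17.   7.1] [84.5 84.  82. ]
[218. 290.] 427 h 68.1 topctr [ 755.6 -124.2   67.1] [53.5 33.5  5.8] [122. 114. 105.]
[364. 348.] 806 h 67.3 topctr [626.9 123.1  66.6] [109.9 104.2   6.7] [83. 80. 78.]
```

View pics/crop1.png

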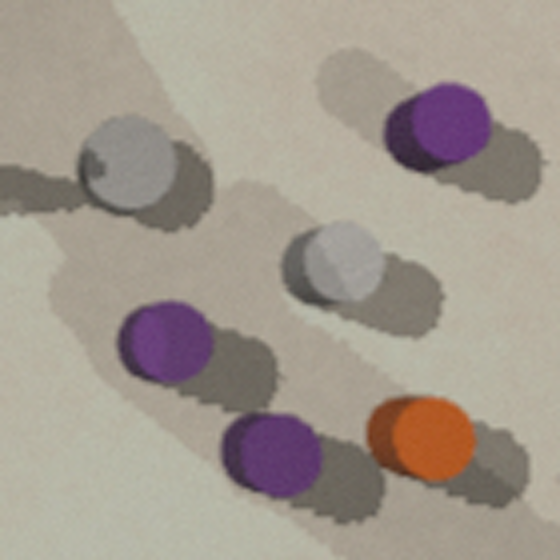

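View pics/crop2.png

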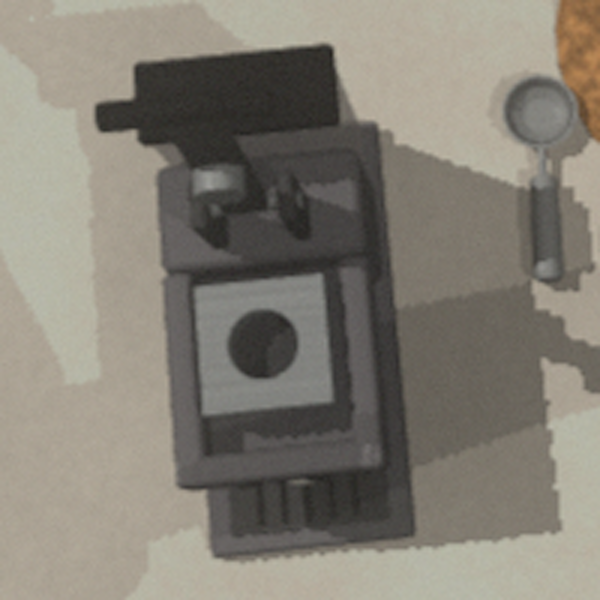

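View pics/crop3.png

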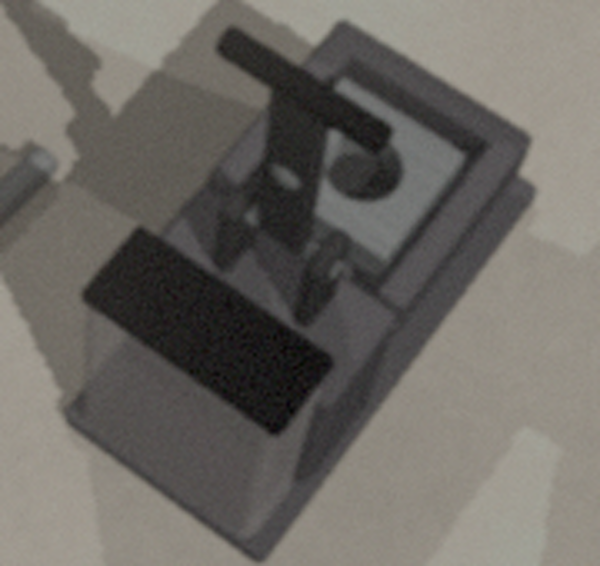

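Top crop: narrow plain silver cylinder at crop (343,263) = capsule (37 mm wide, ~51 high measured), flatter wider silver at (130,165) = pod (44 wide, 30 high); choice agrees. Crop2: brewer with light cradle block, bore at (263,344); lever standing up. Measuring the brewer now.

```bash
python3 - <<'E'
from h import *
for n,box in [('top',(200,240,275,310)),('scene',(370,225,450,300))]:
    z=load(n+'0'); P=pts(n,z); im=z['im']; x0,y0,x1,y1=box
    sub=im[y0:y1,x0:x1].astype(int); g=sub.mean(2)
    Ps=P[y0:y1,x0:x1]
    m=(g>np.percentile(g,60)-0)&(Ps[...,2]>115)&(Ps[...,2]<150)
    print(n,'bright thr',np.percentile(g,60),'z of cradle top',np.median(Ps[...,2][m]),m.sum())
    q=Ps[m]; rect=cv2.minAreaRect(q[:,:2].astype(np.float32)); print('rect',rect)
    # whole brewer points >60 high
for n in ['top','scene']:
    z=load(n+'0'); P=pts(n,z)
    reg=(P[...,0]>380)&(P[...,0]<760)&(P[...,1]>10)&(P[...,1]<210)
    for lo,hi in [(5,25),(100,125),(125,140),(140,165),(165,180),(180,200),(200,250),(250,300),(300,340)]:
        m=reg&(P[...,2]>lo)&(P[...,2]<hi); q=P[m]
        if len(q)>20: 
            r=cv2.minAreaRect(q[:,:2].astype(np.float32)); print(n,lo,hi,len(q),np.round(r[0],1),np.round(r[1],1),round(r[2],1), q.mean(0).round(1))
E
```

```text
top bright thr 100.0 z of cradle top 132.59166478068994 1663
rect ((508.9980163574219, 105.79107666015625), (120.18192291259766, 112.73979949951172), 7.015721797943115)
scene bright thr 77.66666666666667 z of cradle top 131.1853848253561 1649
rect ((521.9810180664062, 101.82872009277344), (164.7353515625, 118.12676239013672), 9.098041534423828)
top 5 25 2170 [560.1 117.3] [331.6 176.8] 2.0 [464.8  77.5  15.5]
top 100 125 4439 [556.8 107.7] [230.1 120.8] 7.7 [538.7 101.8 119.7]
top 125 140 1743 [558.1 107.3] [222.4 114.8] 9.0 [529.7 104.5 132.4]
top 140 165 259 [617.2 102. ] [ 78.2 112.2] 25.7 [622.7 103.4 152.2]
top 165 180 1409 [628.9 117.4] [100.9 112.5] 7.2 [652.1 111.7 175.6]
top 180 200 196 [625.  111.6] [95.6 76.2] 14.9 [592.8 107.7 183.6]
top 200 250 117 [591.4 111.8] [23.  25.5] 8.2 [588.6 105.7 234. ]
top 250 300 368 [593.5 111.9] [24.8 25.5] 7.9 [593.6 110.7 268.6]
top 300 340 674 [605.5 114.1] [14.9 80. ] 8.1 [604.1 113.3 321.9]
scene 5 25 1330 [570.  106.2] [375.2 198.3] 2.5 [561.8 150.6  13.9]
scene 100 125 3709 [558.1 106.5] [238.6 120.8] 7.8 [542.2 115.6 119. ]
scene 125 140 1568 [560.7 108. ] [232.8 115.9] 7.7 [549.6 117.6 131.8]
scene 140 165 594 [627.9 117.5] [ 97.5 106.6] 7.6 [655.3 126.  152.5]
scene 165 180 2288 [627.4 115.3] [100.4 112.4] 7.6 [650.1 120.5 176.5]
scene 180 200 344 [627.2 115.6] [ 99.5 105.7] 7.3 [606.7 113.2 184.2]
scene 200 250 255 [595.5 115.9] [18.  33.5] 45.1 [599.5 115.  226.6]
scene 250 300 308 [593.5 111.7] [29.6 25.4] 7.7 [602.8 115.4 273.5]
scene 300 340 698 [603.9 112.9] [14.6 79.6] 6.5 [606.  114.2 322. ]
```

```bash
cat >> h.py <<'E'
def go(target,yaw=None):
    """print tool-frame delta (mm) to world target; yaw= desired angle (deg) of tool x in world"""
    s=arm.read_state(); Rm=R.from_quat(s['ee_rot']).as_matrix()
    print('t %.2f'%s['clock'],'pos',np.round(s['position'],1),'toolx yaw',np.degrees(np.arctan2(Rm[1,0],Rm[0,0])).round(2),'tilt z',Rm[:,2].round(4),'F',np.round(s['contact_force'],1),'w',round(s['gripper_width'],1))
    if target is not None: print('delta tool',np.round(Rm.T@(np.array(target)-s['position']),1))
    if yaw is not None:
        y=np.radians(yaw); G=np.array([[np.cos(y),np.sin(y),0],[np.sin(y),-np.cos(y),0],[0,0,-1]]).T
        print('rotvec tool',R.from_matrix(Rm.T@G).as_rotvec().round(4))
E
python3 -c "
from h import *
go([482,-288.6,150],-172.4)"
```

```text
t 0.15 pos [ 177.3 -598.9  230.5] toolx yaw -163.52 tilt z [-6.0e-04  1.6e-03 -1.0e+00] F [-0.4 -0.6  0.5] w 85.4
delta tool [-380.2  210.9   80.8]
rotvec tool [ 0.0017 -0.0002  0.155 ]
```

Call:
{"op": "drive_tool", "data": {
  "moves": [
    [[1,-0.01,0.01,0,0,0,0.1],[1,-0.02,0.02,0.005,0,0,0.055],[1,-0.035,0.027,0.008,0,0,0],[1,-0.035,0.027,0.008,0,0,0],[1,-0.035,0.027,0.008,0,0,0],[1,-0.035,0.027,0.008,0,0,0],[1,-0.035,0.027,0.008,0,0,0],[1,-0.035,0.027,0.008,0,0,0],[1,-0.035,0.027,0.008,0,0,0],[1,-0.025,0.02,0.008,0,0,0],[1,0,0,0,0,0,0]]
  ]
}}

```text
clock: 1.25
position: [449.7, -312.0, 155.6]
ee_rot: [-0.06, 0.998, 0.002, -0.002]
contact_force: [0.5, 0.2, -0.4]
gripper_width: 85.1
```

```bash
python3 -c "
from h import *
go([482,-288.6,150],-172.4)"
```

```text
t 1.25 pos [ 449.7 -312.   155.6] toolx yaw -173.08 tilt z [-0.0037  0.0037 -1.    ] F [ 0.5  0.2 -0.4] w 85.1
delta tool [-34.9  19.3   5.6]
rotvec tool [ 0.0042 -0.0032 -0.0119]
```

Call:
{"op": "drive_tool", "data": {
  "moves": [
    [[1,-0.018,0.01,0.003,0.004,-0.003,-0.012],[1,-0.017,0.009,0.003,0,0,0],[1,0,0,0,0,0,0]]
  ]
}}

```text
clock: 1.55
position: [483.1, -287.1, 148.7]
ee_rot: [-0.067, 0.998, 0.0, -0.001]
contact_force: [-1.0, -0.5, -0.1]
gripper_width: 84.9
```

```bash
python3 - <<'E'
from h import *
go([482,-288.6,150],-172.4)
cap('wrist','w1'); go(None)
E
```

```text
t 1.55 pos [ 483.1 -287.1  148.7] toolx yaw -172.32 tilt z [-1.9e-03  6.0e-04 -1.0e+00] F [-1.  -0.5 -0.1] w 84.9
delta tool [ 1.3 -1.3 -1.3]
rotvec tool [ 0.0008 -0.0018  0.0013]
t 1.60 pos [ 482.3 -287.6  148.8] toolx yaw -172.36 tilt z [-2.4e-03  7.0e-04 -1.0e+00] F [-1.  -0.9 -0.6] w 85.4
```

View pics/w1.png

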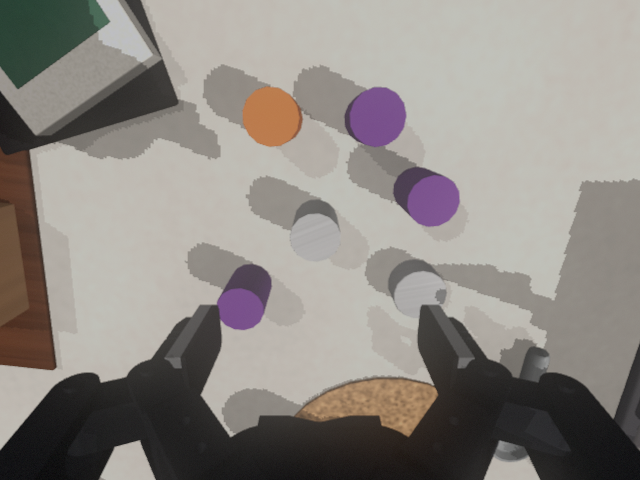

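The wrist view shows the capsule centred, top face at (316,238); purples/orange around, pod at (418,292). Fit its top ellipse.

```bash
cat >> h.py <<'E'
def topcirc(tag,h,box,lo=None):
    z=load(tag); P=pts('wrist',z); x0,y0,x1,y1=box
    m=np.zeros((480,640),np.uint8)
    m[y0:y1,x0:x1]=(np.abs(P[...,2]-h)<5)[y0:y1,x0:x1]
    k,l,st,c=cv2.connectedComponentsWithStats(m); i=1+st[1:,4].argmax()
    cn,_=cv2.findContours((l==i).astype(np.uint8),0,1); e=cv2.fitEllipse(max(cn,key=len))
    print('ellipse',np.round(e,1) if False else e,'z med',np.median(P[l==i][:,2]))
    w=ray('wrist',z,*e[0],h); return e,w
E
python3 - <<'E'
from h import *
e,w=topcirc('w1',50,(270,190,360,280)); z=load('w1')
Rm=R.from_quat(z['rot']).as_matrix()
print('world',w,'tool',Rm.T@(w-z['pos']))
im=cv2.imread('pics/w1.png')[190:290,270:360]; g=cv2.cvtColor(im,6)
m=(g>135).astype(np.uint8)
# bright top: compare brightness of table vs top
print(g[48,20:75:3], g[5:75:3,46])
cv2.imwrite('pics/w1c.png',cv2.resize(im,(540,600),interpolation=2))
E
```

```text
ellipse ((315.21197509765625, 235.8434295654297), (49.0996208190918, 50.00083541870117), 88.84866333007812) z med 51.206083162232176
world [ 480.71796438 -291.60577561   50.        ] tool [ 2.8012933  -4.19570488 98.71911104]
[174 173 171 173 173 172 172 173 171 169 170 173 173 173 173 174 174 176
 176] [188 145 102 101 101 100 131 172 170 170 173 175 171 173 172 171 173 175
 173 175 174 174 177 188]
```

View pics/w1c.png

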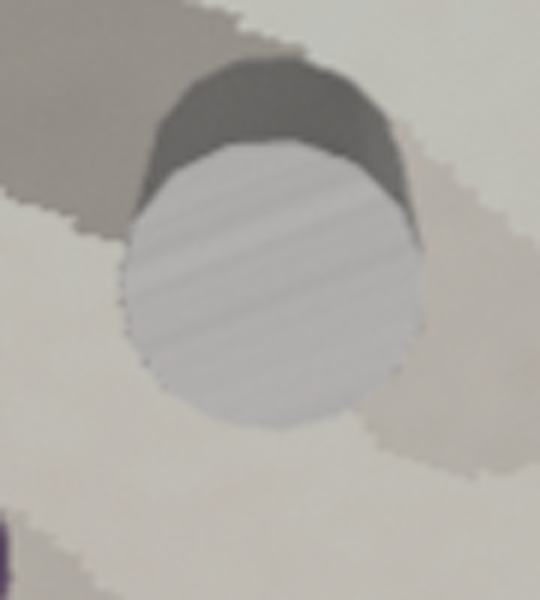

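```bash
python3 -c "
from h import *
go([481.3,-290.5,24],-172.4)"
```

```text
t 1.60 pos [ 482.3 -287.6  148.8] toolx yaw -172.36 tilt z [-2.4e-03  7.0e-04 -1.0e+00] F [-1.  -0.9 -0.6] w 85.4
delta tool [  1.1  -2.9 124.8]
rotvec tool [ 0.001  -0.0023  0.0006]
```

Call:
{"op": "drive_tool", "data": {
  "moves": [
    [[0.85,0.001,-0.003,0.03,0,-0.002,0],[0.85,0,0,0.035,0,0,0],[0.85,0,0,0.025,0,0,0],[0.85,0,0,0,0,0,0]]
  ]
}}

```text
clock: 2.0
position: [481.4, -293.5, 58.6]
ee_rot: [-0.065, 0.998, -0.001, 0.002]
contact_force: [-0.7, -0.8, 0.1]
gripper_width: 72.1
```

```bash
python3 -c "
from h import *
go([481.3,-290.5,24],-172.4)"
```

```text
t 2.00 pos [ 481.4 -293.5   58.6] toolx yaw -172.58 tilt z [ 4.e-03 -8.e-04 -1.e+00] F [-0.7 -0.8  0.1] w 72.1
delta tool [-0.1  3.  34.6]
rotvec tool [-0.0013  0.0039 -0.0031]
```

Call:
{"op": "drive_tool", "data": {
  "moves": [
    [[0.85,0,0.003,0.015,-0.001,0.004,-0.003],[0.85,0,0,0.012,0,0,0],[0.85,0,0,0.005,0,0,0],[0.85,0,0,0,0,0,0]]
  ]
}}

```text
clock: 2.4
position: [482.2, -293.4, 29.3]
ee_rot: [-0.065, 0.998, -0.002, 0.002]
contact_force: [1.0, -0.1, -0.2]
gripper_width: 72.5
```

```bash
python3 -c "
from h import *
go([481.3,-290.5,24],-172.4)"
```

```text
t 2.40 pos [ 482.2 -293.4   29.3] toolx yaw -172.52 tilt z [ 0.0045 -0.0029 -1.    ] F [ 1.  -0.1 -0.2] w 72.5
delta tool [0.6 3.  5.3]
rotvec tool [-0.0035  0.004  -0.0021]
```

Call:
{"op": "drive_tool", "data": {
  "moves": [
    [[0.85,0.0005,0.003,0.004,-0.003,0.004,-0.002],[0.85,0,0,0.001,0,0,0],[0.85,0,0,0,0,0,0]]
  ]
}}

```text
clock: 2.7
position: [482.7, -291.0, 26.1]
ee_rot: [-0.066, 0.998, -0.001, 0.002]
contact_force: [-0.2, -0.1, 0.3]
gripper_width: 72.6
```

```bash
python3 - <<'E'
from h import *
go([481.3,-290.5,24],-172.4)
E
```

```text
t 2.70 pos [ 482.7 -291.    26.1] toolx yaw -172.39 tilt z [ 0.0036 -0.0017 -1.    ] F [-0.2 -0.1  0.3] w 72.6
delta tool [1.3 0.7 2.1]
rotvec tool [-0.0022  0.0034  0.0002]
```

Call:
{"op": "drive_tool", "data": {
  "moves": [
    [[0.85,0.001,0.0005,0.002,-0.002,0.003,0],[0.85,0,0,0,0,0,0],[0.4,0,0,0,0,0,0],[0.2,0,0,0,0,0,0],[0.2,0,0,0,0,0,0],[0.2,0,0,0,0,0,0]]
  ]
}}

```text
clock: 3.3
position: [482.5, -290.8, 25.3]
ee_rot: [-0.067, 0.998, -0.001, 0.001]
contact_force: [-0.1, 0.2, -1.2]
gripper_width: 35.2
```

```bash
python3 - <<'E'
from h import *
go([481.3,-290.5,24],-172.4)
cap('wrist','w2'); go(None)
E
```

```text
t 3.30 pos [ 482.5 -290.8   25.3] toolx yaw -172.35 tilt z [ 2.5e-03 -9.0e-04 -1.0e+00] F [-0.1  0.2 -1.2] w 35.2
delta tool [1.2 0.4 1.3]
rotvec tool [-0.0012  0.0023  0.0009]
t 3.35 pos [ 482.5 -290.8   25.3] toolx yaw -172.34 tilt z [ 2.4e-03 -9.0e-04 -1.0e+00] F [-0.7 -0.1 -0.3] w 35.2
```

View pics/w2.png

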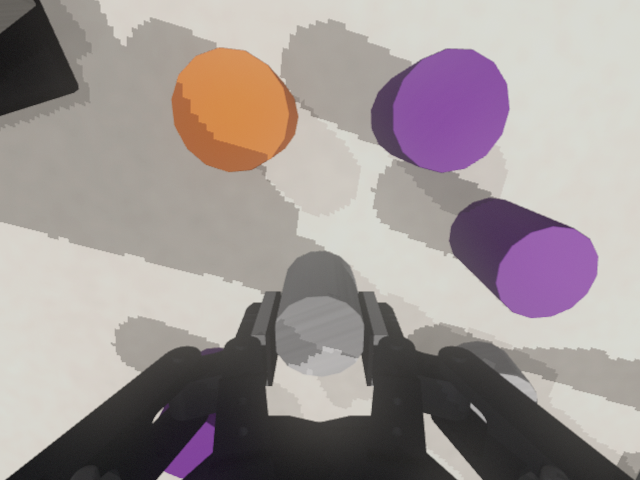

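```bash
python3 - <<'E'
from h import *
z=load('w2');Rm=R.from_quat(z['rot']).as_matrix()
im=cv2.imread('pics/w2.png')[240:400,230:410]; cv2.imwrite('pics/w2c.png',cv2.resize(im,(720,640),interpolation=2))
for uv in [(320,336),(320,334)]:
    w=ray('wrist',z,*uv,50); print(w,Rm.T@(w-z['pos']))
P=pts('wrist',z)
m=np.zeros((480,640),np.uint8); m[280:390,270:370]=((np.abs(P[...,2]-50)<4))[280:390,270:370]
ys,xs=np.nonzero(m); print(xs.min(),xs.max(),ys.min(),ys.max(), np.median(P[m>0][:,2]))
E
```

```text
[ 482.25246899 -291.65215042   50.        ] [  0.34034315  -0.85198638 -24.70801973]
[ 481.32499301 -291.77794331   50.        ] [  1.27630764  -0.85312458 -24.71019187]
270 369 289 376 51.29542578972449
```

View pics/w2c.png

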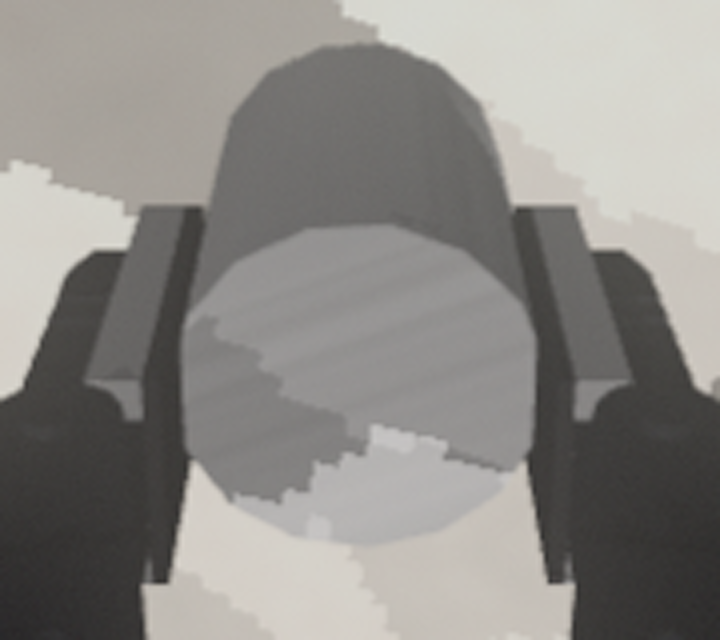

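Call:
{"op": "drive_tool", "data": {
  "moves": [
    [[0.2,0,0,-0.01,0,0,0],[0.2,0,0,-0.02,0,0,0],[0.2,0,0,-0.03,0,0,0]]
  ]
}}

```text
clock: 3.65
position: [478.8, -289.6, 83.1]
ee_rot: [-0.066, 0.998, 0.002, -0.004]
contact_force: [-0.1, -0.8, 0.7]
gripper_width: 35.3
```

```bash
python3 - <<'E'
from h import *
print(ray('top',load('top0'),237.7,264.7,133),ray('scene',load('scene0'),409.5,262,133))
go([521,106,285],-172.4)
E
```

```text
[518.95986534 103.45872959 133.        ] [520.30594461 106.59755849 133.        ]
t 3.65 pos [ 478.8 -289.6   83.1] toolx yaw -172.41 tilt z [-0.0088  0.003  -1.    ] F [-0.1 -0.8  0.7] w 35.3
delta tool [ -92.4  387.4 -201.1]
rotvec tool [ 0.0041 -0.0083 -0.0001]
```

Call:
{"op": "drive_tool", "data": {
  "moves": [
    [[0.2,-0.005,0.005,-0.045,0.004,-0.008,0],[0.2,-0.005,0.01,-0.045,0,0,0],[0.2,-0.005,0.02,-0.04,0,0,0],[0.2,-0.01,0.03,-0.03,0,0,0],[0.2,-0.01,0.04,-0.02,0,0,0],[0.2,-0.01,0.04,-0.01,0,0,0],[0.2,-0.01,0.04,0,0,0,0],[0.2,-0.01,0.04,0,0,0,0],[0.2,-0.01,0.04,0,0,0,0],[0.2,-0.005,0.04,0,0,0,0],[0.2,-0.005,0.03,0,0,0,0],[0.2,0,0.02,0,0,0,0],[0.2,0,0,0,0,0,0]]
  ]
}}

```text
clock: 4.95
position: [516.4, 86.0, 295.5]
ee_rot: [-0.064, 0.998, 0.001, 0.009]
contact_force: [0.3, -0.5, -0.4]
gripper_width: 35.3
```

```bash
python3 - <<'E'
from h import *
go([520,105,285],-172.4)
E
```

```text
t 4.95 pos [516.4  86.  295.5] toolx yaw -172.6 tilt z [ 0.0186  0.0025 -0.9998] F [ 0.3 -0.5 -0.4] w 35.3
delta tool [-5.8 18.4 10.6]
rotvec tool [ 0.      0.0187 -0.0036]
```

Call:
{"op": "drive_tool", "data": {
  "moves": [
    [[0.2,-0.003,0.012,0.006,0,0.019,-0.004],[0.2,-0.003,0.006,0.004,0,0,0],[0.2,0,0,0,0,0,0]]
  ]
}}

```text
clock: 5.25
position: [520.0, 105.0, 285.5]
ee_rot: [-0.066, 0.998, 0.0, -0.001]
contact_force: [0.4, -0.0, -0.8]
gripper_width: 35.7
```

```bash
python3 - <<'E'
from h import *
go([520,105,285],-172.4)
cap('wrist','w3'); go(None)
E
```

```text
t 5.25 pos [520.  105.  285.5] toolx yaw -172.4 tilt z [-0.0016  0.     -1.    ] F [ 0.4 -0.  -0.8] w 35.7
delta tool [-0.   0.   0.5]
rotvec tool [ 0.0003 -0.0016  0.    ]
t 5.30 pos [520.  104.6 285.6] toolx yaw -172.41 tilt z [-1.5e-03 -1.0e-04 -1.0e+00] F [-0.6 -0.5 -0.6] w 35.1
```

View pics/w3.png

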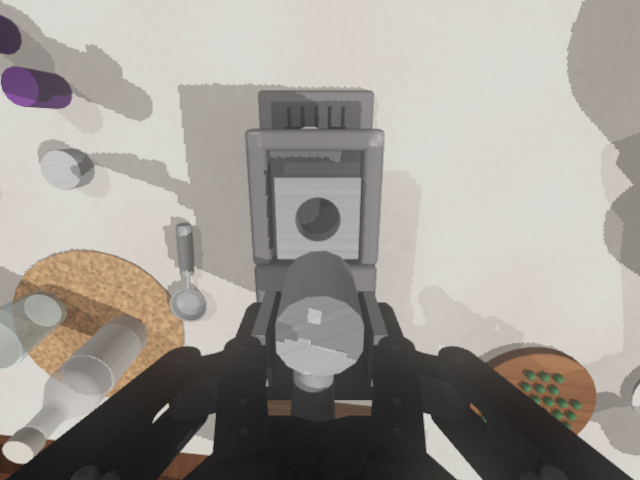

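```bash
python3 - <<'E'
from h import *
z=load('w3'); im=z['im'][160:275,255:385]; g=cv2.cvtColor(im,cv2.COLOR_RGB2GRAY)
cv2.imwrite('pics/w3c.png',cv2.resize(im[:,:,::-1],(780,690),interpolation=2))
m=((g>130)).astype(np.uint8); k,l,st,c=cv2.connectedComponentsWithStats(m,connectivity=4)
i=l[l.shape[0]//2+30,30]; print('lab',i,st[i]); b=(l==i).astype(np.uint8)
cn,hi=cv2.findContours(b,cv2.RETR_CCOMP,1)
for c_,h_ in zip(cn,hi[0]):
    if cv2.contourArea(c_)>300:
        print(h_[3],cv2.contourArea(c_),cv2.fitEllipse(c_),cv2.minAreaRect(c_))
P=pts('wrist',z)[160:275,255:385]; print('top z',np.median(P[b>0][:,2]),P[b>0].mean(0))
E
```

```text
lab 3 [  19   18   87   81 5041]
-1 6408.5 ((62.14136505126953, 56.36151123046875), (92.23189544677734, 99.69847106933594), 90.61918640136719) ((62.0, 58.0), (80.0, 86.0), 90.0)
0 1593.5 ((62.492855072021484, 58.90959548950195), (44.576969146728516, 45.58458709716797), 95.37820434570312) ((62.25000762939453, 58.75), (45.25482940673828, 44.547725677490234), 45.0)
top z 135.00046305623124 [515.12798091 101.05992402 136.41880068]
```

View pics/w3c.png

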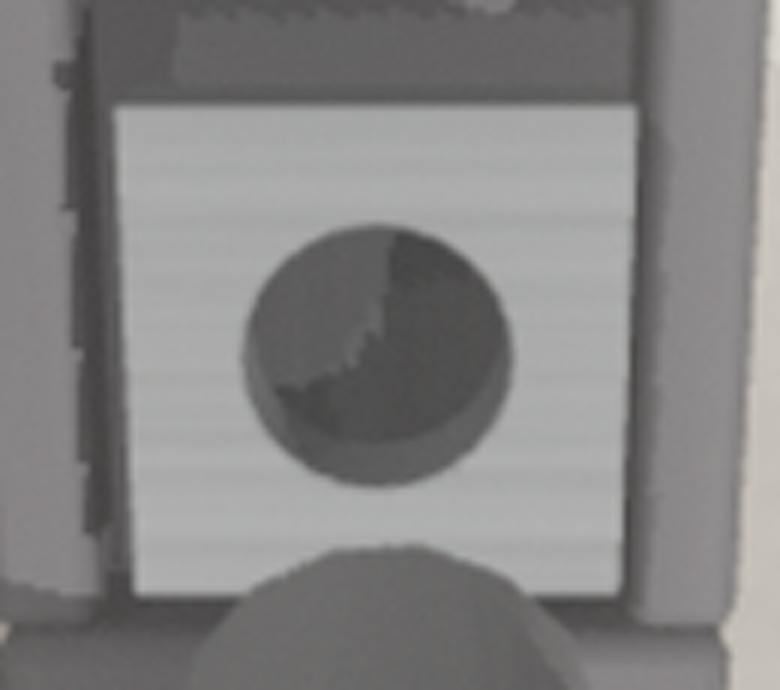

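```bash
python3 - <<'E'
from h import *
z=load('w3');Rm=R.from_quat(z['rot']).as_matrix(); print(z['pos'])
for h in (131,134,137):
    w=ray('wrist',z,317.5,218.9,h); print(h,w,Rm.T@(w-z['pos']))
z1=load('w1');R1=R.from_quat(z1['rot']).as_matrix(); w=ray('wrist',z1,315.7,237.2,50); print('w1 cap',w,R1.T@(w-z1['pos']))
E
```

```text
[519.99238584 104.95919408 285.48102056]
131 [519.40160233 102.09702745 131.        ] [  0.7192111   -2.79818831 154.48164815]
134 [518.60190973 102.00633341 134.        ] [  1.52862914  -2.78155586 151.48293184]
137 [517.80221714 101.91563938 137.        ] [  2.33804717  -2.76492342 148.48421554]
w1 cap [ 481.71875885 -291.11031904   50.        ] [ 1.74329096 -3.83836011 98.71751705]
```

Call:
{"op": "drive_tool", "data": {
  "moves": [
    [[0.2,0.001,-0.002,0.03,0,-0.001,0],[0.2,0,0,0.035,0,0,0],[0.2,0,0,0.025,0,0,0],[0.2,0,0,0.01,0,0,0],[0.2,0,0,0,0,0,0]]
  ]
}}

```text
clock: 5.8
position: [521.2, 99.4, 184.4]
ee_rot: [-0.064, 0.998, 0.0, 0.002]
contact_force: [-0.0, -0.6, -0.3]
gripper_width: 35.1
```

```bash
python3 - <<'E'
from h import *
go([519.5,102.9,165],-172.4)
E
```

```text
t 5.80 pos [521.2  99.4 184.4] toolx yaw -172.69 tilt z [ 3.6e-03  4.0e-04 -1.0e+00] F [-0.  -0.6 -0.3] w 35.1
delta tool [ 1.3  3.7 19.4]
rotvec tool [-0.0001  0.0036 -0.005 ]
```

Call:
{"op": "drive_tool", "data": {
  "moves": [
    [[0.2,0.001,0.004,0.007,0,0.004,-0.005],[0.2,0.0005,0,0.006,0,0,0],[0.2,0,0,0.003,0,0,0],[0.2,0,0,0,0,0,0]]
  ]
}}

```text
clock: 6.2
position: [521.5, 103.9, 170.8]
ee_rot: [-0.066, 0.998, 0.001, 0.003]
contact_force: [-0.2, 0.2, -0.6]
gripper_width: 35.1
```

```bash
python3 - <<'E'
from h import *
go([519.5,102.9,163],-172.4)
cap('wrist','w4'); cap('scene','s4'); go(None)
im=cv2.imread('pics/s4.png')[170:330,330:490]; cv2.imwrite('pics/s4c.png',cv2.resize(im,(600,600),interpolation=2))
im=cv2.imread('pics/w4.png')[150:390,210:430]; cv2.imwrite('pics/w4c.png',cv2.resize(im,(550,600),interpolation=2))
E
```

```text
t 6.20 pos [521.5 103.9 170.8] toolx yaw -172.38 tilt z [ 0.0057  0.0021 -1.    ] F [-0.2  0.2 -0.6] w 35.1
delta tool [ 2.1 -0.7  7.8]
rotvec tool [0.0013 0.006  0.0003]
t 6.30 pos [521.7 103.9 171.1] toolx yaw -172.38 tilt z [ 0.0064  0.0023 -1.    ] F [ 0.1  0.1 -1.3] w 35.2
```

View pics/w4c.png

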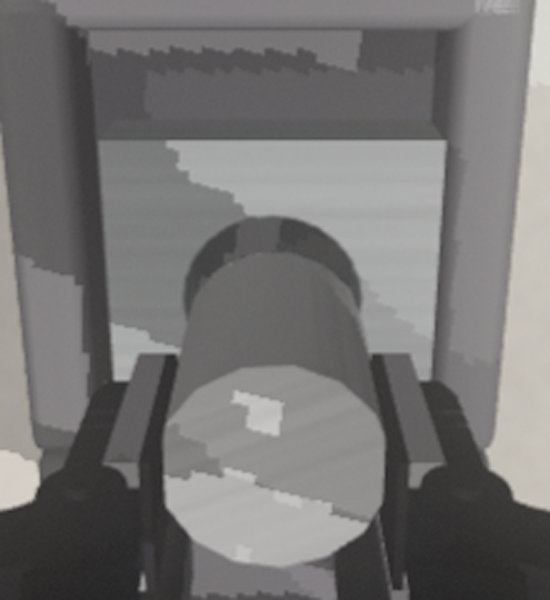

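View pics/s4c.png

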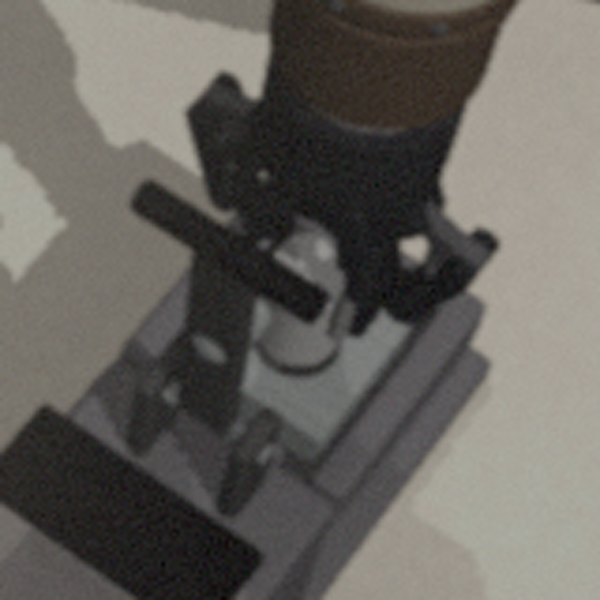

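Wrist crop: bore spans columns 184–362, capsule centred on it laterally; bore front edge at row 216, capsule's bottom front edge at row 252, i.e. capsule a bit too far back. Computing the x step.

```bash
python3 - <<'E'
from h import *
z=load('w4');Rm=R.from_quat(z['rot']).as_matrix(); t=lambda w:Rm.T@(w-z['pos'])
u=210+272/2.5
for h in (132,134,136): print(h,t(ray('wrist',z,u,150+216/2.5,h)))
print(t(ray('wrist',z,u,150+252/2.5,z['pos'][2]-25.3)))
for col in (184,362): print(t(ray('wrist',z,210+col/2.5,150+300/2.5,134)))
E
```

```text
132 [21.88723123 -1.43948461 38.65816917]
134 [22.5388299  -1.4362135  36.65424246]
136 [23.19042858 -1.43294239 34.65031575]
[18.34038    -1.41659212 25.18902044]
[  2.35553553 -21.49887496  36.74848037]
[ 2.36284765 19.08902407 36.80177601]
```

Call:
{"op": "drive_tool", "data": {
  "moves": [
    [[0.2,0.003,0,0,0.001,0.006,0],[0.2,0,0,0.001,0,0,0],[0.2,0,0,0,0,0,0]]
  ]
}}

```text
clock: 6.6
position: [518.8, 103.7, 171.0]
ee_rot: [-0.067, 0.998, 0.001, 0.001]
contact_force: [0.1, -0.0, -1.3]
gripper_width: 35.1
```

```bash
python3 - <<'E'
from h import *
go([518.9,103.5,163],-172.4)
cap('wrist','w5'); go(None)
im=cv2.imread('pics/w5.png')[150:390,210:430]; cv2.imwrite('pics/w5c.png',cv2.resize(im,(550,600),interpolation=2))
E
```

```text
t 6.60 pos [518.8 103.7 171. ] toolx yaw -172.37 tilt z [ 0.0018  0.0011 -1.    ] F [ 0.1 -0.  -1.3] w 35.1
delta tool [-0.  -0.2  8. ]
rotvec tool [0.0009 0.0019 0.0006]
t 6.65 pos [518.9 103.7 171.1] toolx yaw -172.37 tilt z [ 0.002   0.0012 -1.    ] F [-0.4 -0.1  0.2] w 35.0
```

View pics/w5c.png

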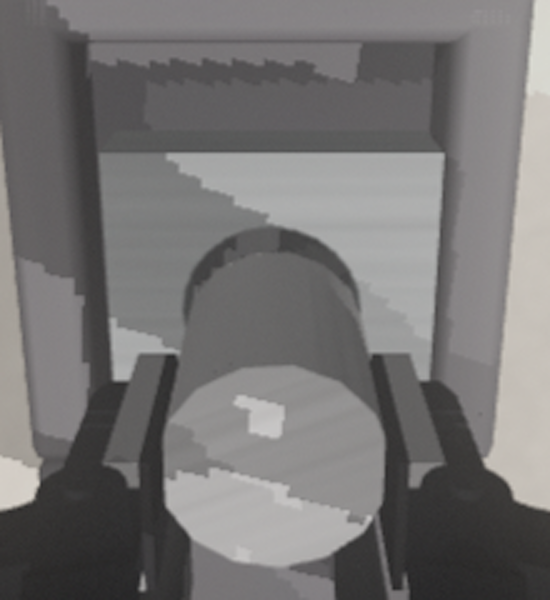

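Call:
{"op": "drive_tool", "data": {
  "moves": [
    [[0.2,0,0,0.004,0,0.002,0],[0.2,0,0,0.004,0,0,0],[0.2,0,0,0,0,0,0]]
  ]
}}

```text
clock: 6.95
position: [518.9, 103.7, 162.5]
ee_rot: [-0.067, 0.998, 0.001, -0.0]
contact_force: [0.1, -0.1, -0.2]
gripper_width: 35.1
```

```bash
python3 - <<'E'
from h import *
go([518.9,103.5,163],-172.4)
E
```

```text
t 6.95 pos [518.9 103.7 162.5] toolx yaw -172.37 tilt z [-1.e-04  1.e-03 -1.e+00] F [ 0.1 -0.1 -0.2] w 35.1
delta tool [ 0.  -0.2 -0.5]
rotvec tool [0.001  0.     0.0005]
```

Call:
{"op": "drive_tool", "data": {
  "moves": [
    [[0.2,0,0,0.0015,0,0,0],[0.2,0,0,0.0015,0,0,0]]
  ]
}}

```text
clock: 7.15
position: [518.9, 103.7, 159.1]
ee_rot: [-0.067, 0.998, 0.0, -0.0]
contact_force: [-0.4, -0.0, 0.8]
gripper_width: 35.2
```

Call:
{"op": "drive_tool", "data": {
  "moves": [
    [[0.2,0,0,0.001,0,0,0],[0.2,0,0,0.001,0,0,0]]
  ]
}}

```text
clock: 7.35
position: [518.9, 103.7, 156.8]
ee_rot: [-0.067, 0.998, 0.0, -0.0]
contact_force: [-0.2, 0.8, -0.8]
gripper_width: 35.1
```

Call:
{"op": "drive_tool", "data": {
  "moves": [
    [[0.2,0,0,0.001,0,0,0],[0.2,0,0,0.001,0,0,0]]
  ]
}}

```text
clock: 7.55
position: [519.0, 103.7, 154.7]
ee_rot: [-0.067, 0.998, 0.0, -0.0]
contact_force: [-0.5, -0.3, -0.4]
gripper_width: 35.1
```

Call:
{"op": "drive_tool", "data": {
  "moves": [
    [[0.2,0,0,0.002,0,0,0],[0.2,0,0,0.002,0,0,0]]
  ]
}}

```text
clock: 7.75
position: [519.1, 103.8, 150.6]
ee_rot: [-0.067, 0.998, 0.0, 0.0]
contact_force: [-0.2, -0.1, -0.9]
gripper_width: 35.2
```

Call:
{"op": "drive_tool", "data": {
  "moves": [
    [[0.2,0,0,0.002,0,0,0],[0.2,0,0,0.002,0,0,0]]
  ]
}}

```text
clock: 7.95
position: [519.1, 103.7, 146.2]
ee_rot: [-0.067, 0.998, 0.0, 0.0]
contact_force: [-0.9, 0.8, -0.2]
gripper_width: 35.2
```

```bash
python3 - <<'E'
from h import *
go([518.9,103.5,140],-172.4)
cap('wrist','w6')
im=cv2.imread('pics/w6.png')[150:390,210:430]; cv2.imwrite('pics/w6c.png',cv2.resize(im,(550,600),interpolation=2))
E
```

```text
t 7.95 pos [519.1 103.7 146.2] toolx yaw -172.37 tilt z [ 1.e-04  9.e-04 -1.e+00] F [-0.9  0.8 -0.2] w 35.2
delta tool [ 0.2 -0.2  6.2]
rotvec tool [0.0009 0.0002 0.0005]
```

View pics/w6c.png

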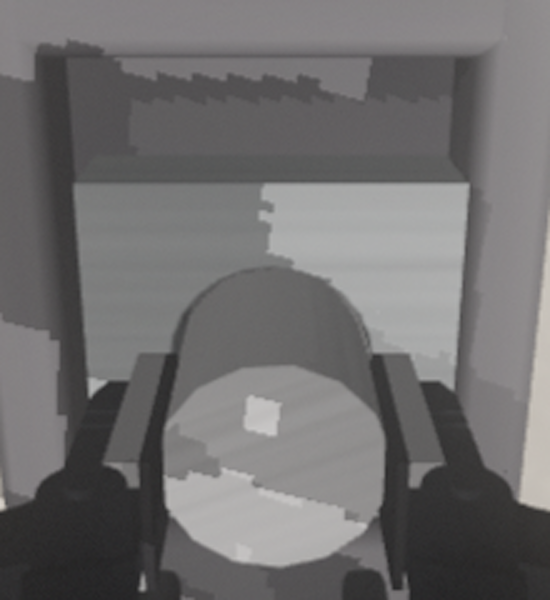

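The capsule is in the bore, no side force. Feeling for the floor.

Call:
{"op": "drive_tool", "data": {
  "moves": [
    [[0.2,0,0,0.002,0,0,0],[0.2,0,0,0.001,0,0,0]]
  ]
}}

```text
clock: 8.2
position: [518.9, 103.7, 142.6]
ee_rot: [-0.067, 0.998, 0.0, -0.0]
contact_force: [-0.2, -0.5, -1.0]
gripper_width: 34.9
```

Call:
{"op": "drive_tool", "data": {
  "moves": [
    [[0.2,0,0,0.001,0,0,0],[0.2,0,0,0.0005,0,0,0]]
  ]
}}

```text
clock: 8.4
position: [518.8, 103.7, 140.8]
ee_rot: [-0.067, 0.998, 0.0, -0.0]
contact_force: [0.2, -0.8, 0.2]
gripper_width: 35.1
```

Call:
{"op": "drive_tool", "data": {
  "moves": [
    [[0.2,0,0,0.0007,0,0,0],[0.2,0,0,0.0005,0,0,0]]
  ]
}}

```text
clock: 8.6
position: [518.9, 103.7, 139.6]
ee_rot: [-0.067, 0.998, 0.0, -0.0]
contact_force: [0.1, 0.1, -1.2]
gripper_width: 35.1
```

Call:
{"op": "drive_tool", "data": {
  "moves": [
    [[0.2,0,0,0.0006,0,0,0],[0.2,0,0,0.0005,0,0,0]]
  ]
}}

```text
clock: 8.8
position: [519.0, 103.7, 138.5]
ee_rot: [-0.067, 0.998, 0.0, -0.0]
contact_force: [-0.3, -0.4, -0.7]
gripper_width: 35.2
```

Call:
{"op": "drive_tool", "data": {
  "moves": [
    [[0.2,0,0,0.0005,0,0,0],[0.2,0,0,0.0005,0,0,0]]
  ]
}}

```text
clock: 9.0
position: [519.0, 103.7, 137.5]
ee_rot: [-0.067, 0.998, 0.0, -0.0]
contact_force: [0.1, 0.1, -0.8]
gripper_width: 35.0
```

Call:
{"op": "drive_tool", "data": {
  "moves": [
    [[0.2,0,0,0.0005,0,0,0],[0.2,0,0,0.0003,0,0,0]]
  ]
}}

```text
clock: 9.2
position: [519.0, 103.7, 136.9]
ee_rot: [-0.067, 0.998, 0.0, -0.0]
contact_force: [-1.0, 0.3, 2.2]
gripper_width: 34.9
```

Call:
{"op": "drive_tool", "data": {
  "moves": [
    [[0.2,0,0,0.0004,0,0,0],[0.2,0,0,0.0003,0,0,0]]
  ]
}}

```text
clock: 9.4
position: [519.1, 103.8, 136.9]
ee_rot: [-0.067, 0.998, 0.0, 0.0]
contact_force: [-1.1, 0.1, 3.4]
gripper_width: 35.3
```

```bash
python3 - <<'E'
from h import *
go([518.9,103.5,140],-172.4)
cap('wrist','w7'); cap('scene','s7')
im=cv2.imread('pics/w7.png')[150:390,210:430]; cv2.imwrite('pics/w7c.png',cv2.resize(im,(550,600),interpolation=2))
im=cv2.imread('pics/s7.png')[190:310,350:470]; cv2.imwrite('pics/s7c.png',cv2.resize(im,(600,600),interpolation=2))
E
```

```text
t 9.40 pos [519.1 103.8 136.9] toolx yaw -172.34 tilt z [ 2.e-04  6.e-04 -1.e+00] F [-1.1  0.1  3.4] w 35.3
delta tool [ 0.2 -0.2 -3.1]
rotvec tool [0.0006 0.0002 0.001 ]
```

View pics/w7c.png

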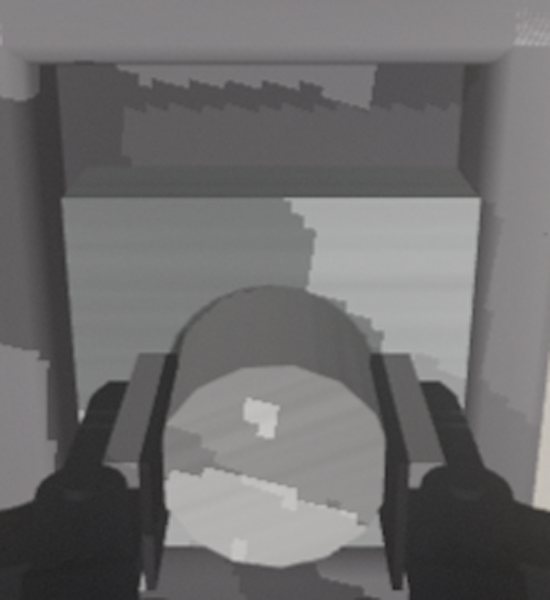

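View pics/s7c.png

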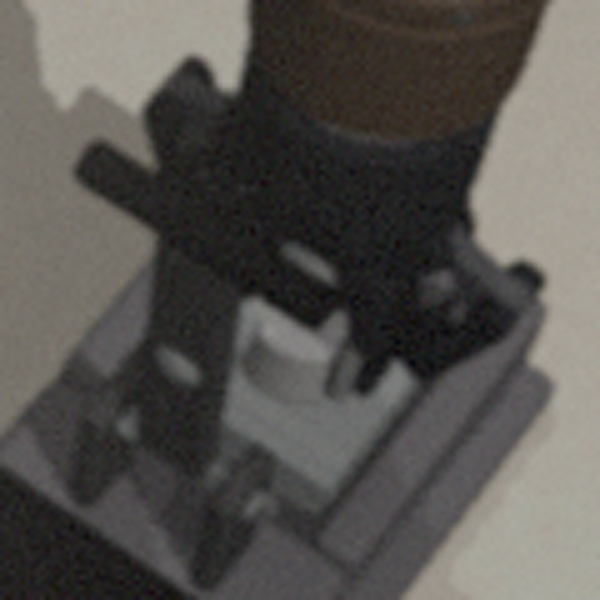

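Floor contact felt at TCP z 136.9 (mouth ≈133.6, agrees with the view). Releasing with a small opening.

Call:
{"op": "drive_tool", "data": {
  "moves": [
    [[0.5,0,0,0,0,0,0],[0.6,0,0,0,0,0,0],[0.6,0,0,0,0,0,0],[0.6,0,0,-0.002,0,0,0]]
  ]
}}

```text
clock: 9.9
position: [519.2, 103.8, 138.0]
ee_rot: [-0.067, 0.998, 0.0, 0.0]
contact_force: [-0.9, -0.1, 0.5]
gripper_width: 51.3
```

```bash
python3 - <<'E'
from h import *
go([518.9,103.5,140],-172.4)
E
```

```text
t 9.90 pos [519.2 103.8 138. ] toolx yaw -172.36 tilt z [ 1.e-04  8.e-04 -1.e+00] F [-0.9 -0.1  0.5] w 51.3
delta tool [ 0.3 -0.2 -2. ]
rotvec tool [0.0007 0.0002 0.0007]
```

Call:
{"op": "drive_tool", "data": {
  "moves": [
    [[0.6,0,0,-0.01,0,0,0],[0.6,0,0,-0.02,0,0,0],[0.6,0.002,0,-0.03,0,0,0],[0.5,0.005,0,-0.03,0,0,0],[0.4,0.01,0,-0.03,0,0,0],[0.2,0.01,0,-0.02,0,0,0],[0,0,0,0,0,0,0]]
  ]
}}

```text
clock: 10.6
position: [492.3, 99.7, 287.5]
ee_rot: [-0.067, 0.998, 0.0, 0.001]
contact_force: [0.7, 0.3, 0.7]
gripper_width: 5.7
```

```bash
python3 - <<'E'
from h import *
go([518.9,103.5,140],-172.4)
cap('wrist','w8'); cap('scene','s8');cap('top','t8')
E
```

```text
t 10.60 pos [492.3  99.7 287.5] toolx yaw -172.36 tilt z [ 2.7e-03  8.0e-04 -1.0e+00] F [0.7 0.3 0.7] w 5.7
delta tool [-26.5   0.2 147.6]
rotvec tool [0.0004 0.0027 0.0006]
```

View pics/w8.png

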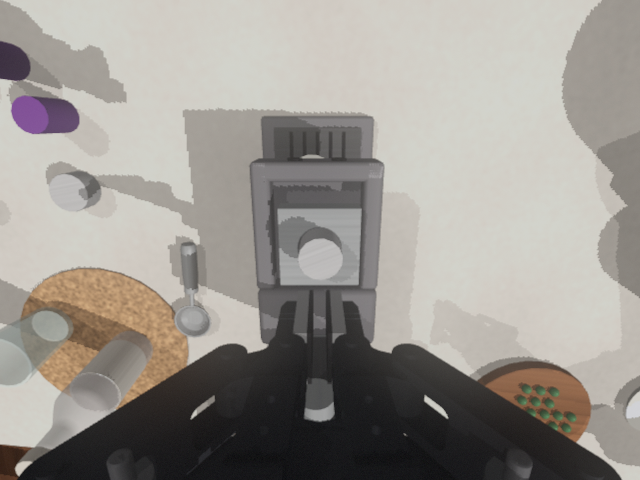

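View pics/s8.png

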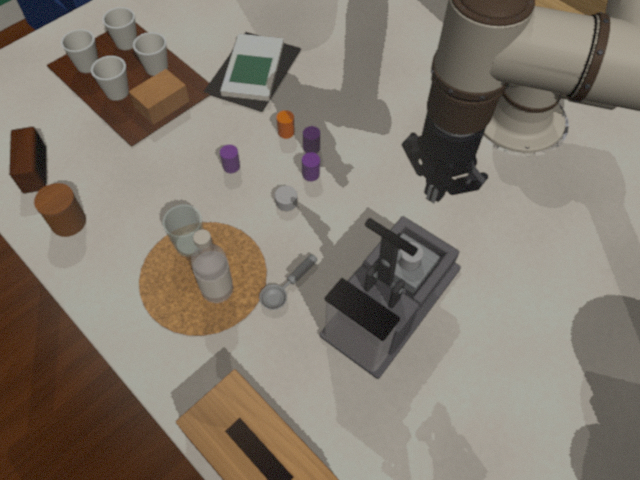

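```bash
python3 - <<'E'
from h import *
b=np.array([np.cos(np.radians(7.6)),np.sin(np.radians(7.6))]); l=np.array([-b[1],b[0]]); o=np.array([518.3,103.6])
for n,t in (('top','top0'),('scene','scene0'),('top','t8'),('scene','s8')):
    z=load(t);P=pts(n,z); X=(P[...,:2]-o)@b; Y=(P[...,:2]-o)@l; Z=P[...,2]
    reg=(abs(Y)<70)&(X>30)&(X<170)
    for lo,hi in ((179,190),(230,260),(260,290),(308,345)):
        m=reg&(Z>lo)&(Z<hi)
        if m.sum()>5: print(t,lo,m.sum(),'X',np.percentile(X[m],[2,50,98]).round(1),'Y',np.percentile(Y[m],[2,50,98]).round(1),'Z',np.percentile(Z[m],[2,50,98]).round(1))
E
```

```text
top0 179 219 X [ 62.5  72.7 151.3] Y [-44.3 -14.   27.3] Z [179.1 181.5 189. ]
top0 230 257 X [62.3 68.9 81.6] Y [-14.2  -3.4  10.4] Z [233.6 253.9 259.3]
top0 260 140 X [77.2 79.  86.1] Y [-14.2  -4.   10.1] Z [261.  275.  288.9]
top0 308 632 X [81.2 86.  94.4] Y [-40.2  -1.6  36.6] Z [312.2 324.  327.3]
scene0 179 490 X [ 62.6  87.4 156.8] Y [-53.9   2.4  48.6] Z [179.  180.5 187.1]
scene0 230 193 X [61.4 84.6 88.1] Y [-14.1   4.1  10.3] Z [230.6 248.4 259.2]
scene0 260 168 X [80.1 87.4 89.7] Y [-13.9   0.9  10.6] Z [260.6 274.8 289.5]
scene0 308 649 X [80.2 89.1 92.9] Y [-39.9  -0.8  36.6] Z [310.6 324.5 328.4]
t8 179 204 X [ 62.8  72.6 153.2] Y [-43.4 -17.4  27.6] Z [179.1 181.7 188.9]
t8 230 258 X [62.1 69.  82. ] Y [-14.1  -3.5  10.5] Z [231.9 253.9 259.4]
t8 260 139 X [76.9 78.9 86. ] Y [-14.2  -3.9  10.1] Z [260.6 274.3 289.4]
t8 308 635 X [81.2 86.1 94.2] Y [-40.2  -1.8  36.9] Z [311.  324.1 327.2]
s8 179 488 X [ 62.4  86.2 155.4] Y [-51.3  -2.5  46.2] Z [179.1 180.7 188.4]
s8 230 199 X [61.4 84.6 88. ] Y [-14.4   4.   10.3] Z [230.7 249.  259.2]
s8 260 166 X [79.7 87.5 89.6] Y [-13.8   0.8  10.4] Z [261.  275.4 289.4]
s8 308 646 X [80.2 89.2 93.1] Y [-39.8  -0.7  36.5] Z [310.5 324.7 328.3]
```

Capsule stands upright at wrist (321,255) in the cradle, hand free; lever at ~1.66 rad, bar about 87 mm behind the bore axis, centre z ≈319. Now go over and behind the bar.

```bash
cat >> h.py <<'E'
B=np.array([np.cos(np.radians(7.6)),np.sin(np.radians(7.6))]); L=np.array([-B[1],B[0]]); O=np.array([518.3,103.6])
def bw(X,Y,Z): return np.r_[O+X*B+Y*L,Z]
def bs(X,Y,Z):
    s=arm.read_state(); p=s['position']; print('brewer XYZ',((p[:2]-O)@B).round(1),((p[:2]-O)@L).round(1),p[2].round(1)); go(bw(X,Y,Z),-172.4)
def lever(n,tag):
    z=load(tag);P=pts(n,z); X=(P[...,:2]-O)@B; Y=(P[...,:2]-O)@L; Z=P[...,2]
    return X,Y,Z
E
python3 -c "
from h import *
bs(116,-1.6,365)"
```

```text
brewer XYZ -27.4 -0.6 282.9
t 10.75 pos [491.3  99.3 282.9] toolx yaw -172.41 tilt z [-0.0052 -0.0021 -1.    ] F [-0.3  0.3 -0.4] w 0.0
delta tool [-142.9   -1.   -82.9]
rotvec tool [-0.0014 -0.0054 -0.0002]
```

Call:
{"op": "drive_tool", "data": {
  "moves": [
    [[0,0,0,-0.035,0,0,0],[0,0,0,-0.035,0,0,0],[0,-0.01,-0.001,-0.015,0,0,0],[0,-0.02,0,0,0,0,0],[0,-0.02,0,0,0,0,0],[0,-0.02,0,0,0,0,0],[0,0,0,0,0,0,0]]
  ]
}}

```text
clock: 11.45
position: [562.5, 107.4, 356.6]
ee_rot: [-0.066, 0.998, -0.005, -0.014]
contact_force: [-0.6, -0.5, -0.8]
gripper_width: -0.2
```

```bash
python3 -c "
from h import *
bs(116,-1.6,365)"
```

```text
brewer XYZ 44.3 -2.1 356.6
t 11.45 pos [562.5 107.4 356.6] toolx yaw -172.47 tilt z [-0.0282 -0.0114 -0.9995] F [-0.6 -0.5 -0.8] w -0.2
delta tool [-71.4   0.5 -10.5]
rotvec tool [-0.0076 -0.0294 -0.0011]
```

Call:
{"op": "drive_tool", "data": {
  "moves": [
    [[0,0,0,-0.012,-0.008,-0.029,0],[0,-0.01,0,-0.002,0,0,0],[0,-0.02,0,0,0,0,0],[0,-0.02,0,0,0,0,0],[0,-0.02,0,0,0,0,0],[0,0,0,0,0,0,0]]
  ]
}}

```text
clock: 12.05
position: [633.4, 116.7, 370.8]
ee_rot: [-0.066, 0.998, 0.0, -0.0]
contact_force: [0.3, 0.4, -1.0]
gripper_width: -0.0
```

```bash
python3 -c "
from h import *
bs(116,-1.6,310)"
```

```text
brewer XYZ 115.8 -2.2 370.8
t 12.05 pos [633.4 116.7 370.8] toolx yaw -172.41 tilt z [-5.e-04  4.e-04 -1.e+00] F [ 0.3  0.4 -1. ] w -0.0
delta tool [-0.2  0.6 60.8]
rotvec tool [ 0.0005 -0.0004 -0.0001]
```

Call:
{"op": "drive_tool", "data": {
  "moves": [
    [[0,0,0,0.02,0,0,0],[0,0,0,0.02,0,0,0],[0,0,0,0.012,0,0,0],[0,0,0,0,0,0,0]]
  ]
}}

```text
clock: 12.45
position: [632.1, 116.5, 319.4]
ee_rot: [-0.066, 0.998, 0.001, 0.001]
contact_force: [-0.5, -1.0, -0.6]
gripper_width: 0.1
```

```bash
python3 -c "
from h import *
bs(116,-1.6,305)
cap('scene','s9'); cap('wrist','w9')
im=cv2.imread('pics/s9.png')[130:370,270:510]; cv2.imwrite('pics/s9c.png',cv2.resize(im,(600,600),interpolation=2))"
```

```text
brewer XYZ 114.5 -2.3 319.4
t 12.45 pos [632.1 116.5 319.4] toolx yaw -172.39 tilt z [ 0.0023  0.0017 -1.    ] F [-0.5 -1.  -0.6] w 0.1
delta tool [-1.5  0.6 14.4]
rotvec tool [0.0014 0.0025 0.0002]
```

View pics/s9c.png

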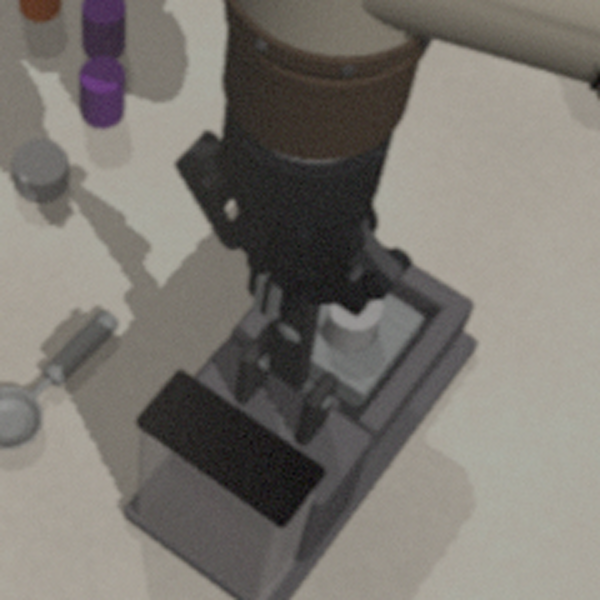

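View pics/w9.png

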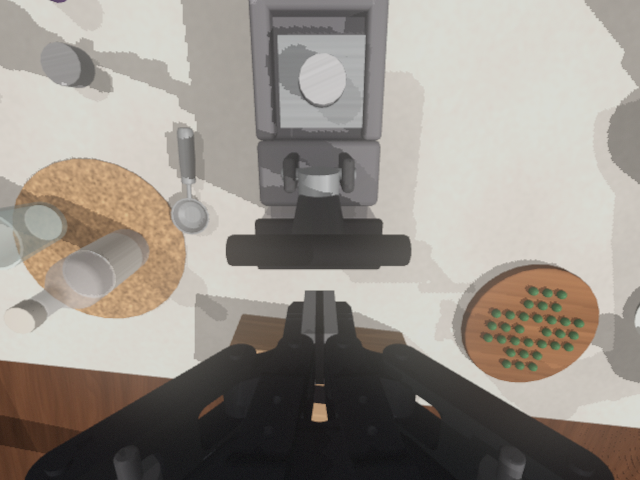

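Fingers (320,300) stand clear behind the bar (row 250), centred. Lower 14 mm and push forward.

Call:
{"op": "drive_tool", "data": {
  "moves": [
    [[0,0,0.0005,0.008,0,0.002,0],[0,0,0,0.006,0,0,0],[0,0.004,0,0,0,0,0],[0,0.006,0,0,0,0,0],[0,0.006,0,0,0,0,0],[0,0.006,0,0,0,0,0]]
  ]
}}

```text
clock: 13.15
position: [611.9, 114.5, 310.2]
ee_rot: [-0.067, 0.998, 0.002, 0.007]
contact_force: [1.3, -0.9, 0.3]
gripper_width: 0.1
```

```bash
python3 -c "
from h import *
bs(80,-1.6,305)"
```

```text
brewer XYZ 94.3 -1.5 310.2
t 13.15 pos [611.9 114.5 310.2] toolx yaw -172.37 tilt z [ 0.0128  0.0044 -0.9999] F [ 1.3 -0.9  0.3] w 0.1
delta tool [14.3 -0.1  5. ]
rotvec tool [0.0027 0.0133 0.0005]
```

Call:
{"op": "drive_tool", "data": {
  "moves": [
    [[0,0.008,0,0.004,0.002,0.013,0],[0,0.01,0,0.001,0,0.002,0],[0,0.01,0,0.001,0,0.002,0],[0,0.01,0,0.002,0,0.002,0],[0,0.01,0,0.002,0,0.002,0],[0,0.01,0,0.002,0,0.002,0]]
  ]
}}

```text
clock: 13.75
position: [549.9, 106.3, 298.2]
ee_rot: [-0.067, 0.998, 0.0, -0.004]
contact_force: [2.5, -1.1, -0.5]
gripper_width: 0.1
```

```bash
python3 -c "
from h import *
bs(0,-1.6,281)"
```

```text
brewer XYZ 31.7 -1.5 298.2
t 13.75 pos [549.9 106.3 298.2] toolx yaw -172.36 tilt z [-8.4e-03  2.0e-04 -1.0e+00] F [ 2.5 -1.1 -0.5] w 0.1
delta tool [31.5 -0.1 17.5]
rotvec tool [ 0.0014 -0.0083  0.0006]
```

Call:
{"op": "drive_tool", "data": {
  "moves": [
    [[0,0.008,0,0.003,0.001,-0.006,0],[0,0.008,0,0.004,0,0,0],[0,0.008,0,0.004,0,0,0],[0,0.006,0,0.004,0,0,0],[0,0,0,0,0,0,0]]
  ]
}}

```text
clock: 14.25
position: [515.0, 101.4, 282.1]
ee_rot: [-0.067, 0.998, 0.0, -0.002]
contact_force: [0.9, -0.2, 0.7]
gripper_width: 0.1
```

```bash
python3 -c "
from h import *
bs(0,-1.6,281)
cap('scene','s10'); cap('wrist','w10')
im=cv2.imread('pics/s10.png')[130:370,270:510]; cv2.imwrite('pics/s10c.png',cv2.resize(im,(600,600),interpolation=2))"
```

```text
brewer XYZ -3.6 -1.7 282.1
t 14.25 pos [515.  101.4 282.1] toolx yaw -172.34 tilt z [-4.1e-03 -2.0e-04 -1.0e+00] F [ 0.9 -0.2  0.7] w 0.1
delta tool [-3.6  0.1  1.1]
rotvec tool [ 0.0004 -0.0041  0.0011]
```

View pics/s10c.png

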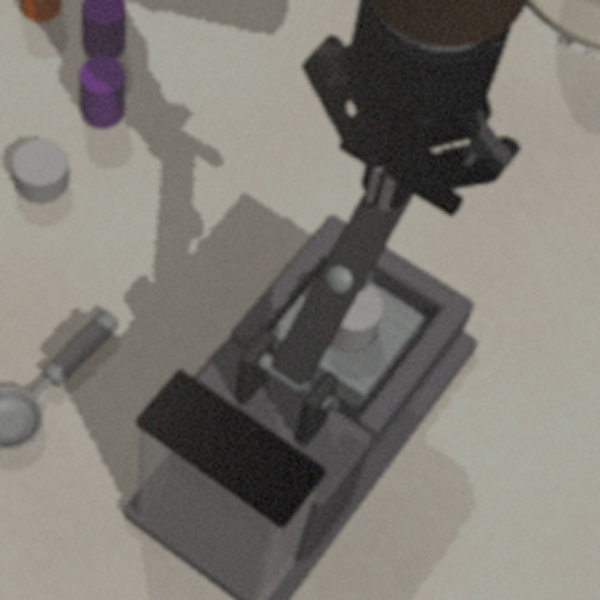

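View pics/w10.png

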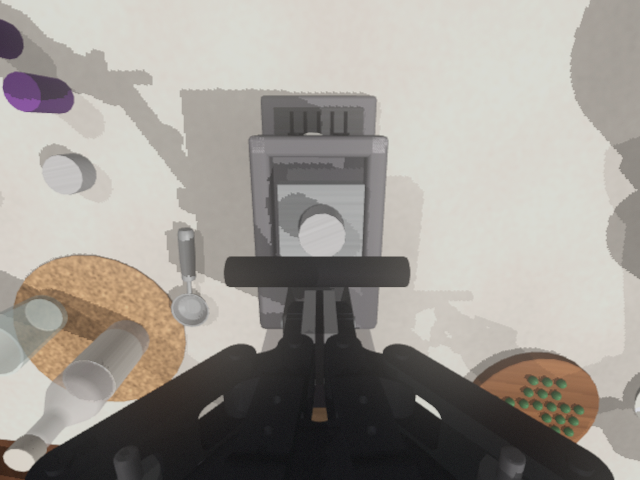

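```bash
python3 -c "
from h import *
for n,t in (('wrist','w10'),('scene','s10')):
    X,Y,Z=lever(n,t)
    m=(abs(Y+1.6)<38)&(abs(Y+1.6)>20)&(Z>260)&(Z<310)&(X<20)&(X>-60)
    print(t,m.sum(),[np.percentile(q[m],[2,50,98]).round(1) for q in (X,Y,Z)])
"
```

```text
w10 2542 [array([-29.7, -25.4, -17.8]), array([-39. , -22.1,  34.9]), array([285.5, 291.8, 293.8])]
s10 137 [array([-27.3, -18.5, -15.8]), array([-38.3,  25.7,  35.9]), array([281.9, 288.6, 293.3])]
```

Call:
{"op": "drive_tool", "data": {
  "moves": [
    [[0,-0.004,0,-0.01,0,-0.003,0],[0,0,0,-0.015,0,0,0],[0,0,0,-0.01,0,0,0],[0,0.01,0,0,0,0,0],[0,0.01,0,0,0,0,0],[0,0.01,0,0,0,0,0],[0,0,0,0,0,0,0]]
  ]
}}

```text
clock: 15.05
position: [488.6, 97.6, 319.4]
ee_rot: [-0.066, 0.998, -0.0, -0.001]
contact_force: [0.4, -0.4, -0.1]
gripper_width: 0.3
```

```bash
python3 -c "
from h import *
bs(-38,-1.6,300)
cap('wrist','w11')
X,Y,Z=lever('wrist','w11')
m=(abs(Y+1.6)<38)&(abs(Y+1.6)>20)&(Z>260)&(Z<310)&(X<20)&(X>-60)
print(m.sum(),[np.percentile(q[m],[2,50,98]).round(1) for q in (X,Y,Z)])
"
```

```text
brewer XYZ -30.3 -2.0 319.4
t 15.05 pos [488.6  97.6 319.4] toolx yaw -172.39 tilt z [-2.4e-03 -9.0e-04 -1.0e+00] F [ 0.4 -0.4 -0.1] w 0.3
delta tool [ 7.7  0.4 19.4]
rotvec tool [-0.0005 -0.0025  0.0002]
1517 [array([-29.7, -25.7, -18. ]), array([-38.8, -22.1,  34.9]), array([285.2, 291.7, 293.6])]
```

View pics/w11.png

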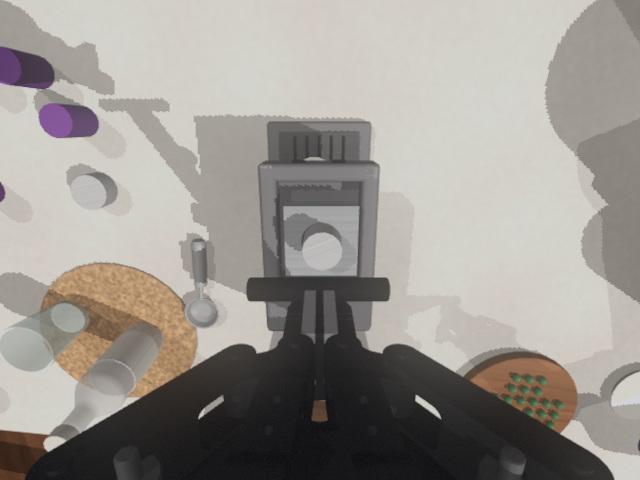

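Call:
{"op": "drive_tool", "data": {
  "moves": [
    [[0,-0.003,0,0.01,0,-0.002,0],[0,-0.001,0,0.012,0,0,0],[0,0,0,0,0,0,0]]
  ]
}}

```text
clock: 15.4
position: [492.9, 98.3, 294.7]
ee_rot: [-0.066, 0.998, -0.0, -0.001]
contact_force: [0.6, -0.3, -0.5]
gripper_width: -0.1
```

```bash
python3 -c "
from h import *
bs(-24,-1.6,293)"
```

```text
brewer XYZ -25.9 -1.9 294.7
t 15.40 pos [492.9  98.3 294.7] toolx yaw -172.38 tilt z [-1.2e-03 -8.0e-04 -1.0e+00] F [ 0.6 -0.3 -0.5] w -0.1
delta tool [-1.9  0.3  1.7]
rotvec tool [-0.0006 -0.0013  0.0003]
```

Call:
{"op": "drive_tool", "data": {
  "moves": [
    [[0,0.001,0,0.004,0,0,0],[0,0.006,0,0.006,0,0,0],[0,0.006,0,0.006,0,0,0]]
  ]
}}

```text
clock: 15.7
position: [479.6, 96.2, 279.0]
ee_rot: [-0.066, 0.998, -0.001, -0.002]
contact_force: [-2.1, 0.1, 3.3]
gripper_width: 0.0
```

```bash
python3 -c "
from h import *
bs(-43,-1.6,268)"
```

```text
brewer XYZ -39.3 -2.3 279.0
t 15.70 pos [479.6  96.2 279. ] toolx yaw -172.38 tilt z [-0.0037 -0.003  -1.    ] F [-2.1  0.1  3.3] w 0.0
delta tool [ 3.6  0.7 11. ]
rotvec tool [-0.0025 -0.004   0.0004]
```

Call:
{"op": "drive_tool", "data": {
  "moves": [
    [[0,0.005,0.0005,0.008,-0.002,-0.004,0],[0,0.006,0,0.009,0,0,0],[0,0.006,0,0.01,0,0,0],[0,0.004,0,0.01,0,0,0]]
  ]
}}

```text
clock: 16.1
position: [456.7, 93.2, 239.9]
ee_rot: [-0.066, 0.998, -0.0, 0.0]
contact_force: [-1.4, -0.1, 1.8]
gripper_width: 0.3
```

```bash
python3 -c "
from h import *
bs(-66,-1.6,228)"
```

```text
brewer XYZ -62.4 -2.1 239.9
t 16.10 pos [456.7  93.2 239.9] toolx yaw -172.38 tilt z [ 7.e-04 -4.e-04 -1.e+00] F [-1.4 -0.1  1.8] w 0.3
delta tool [ 3.6  0.5 11.9]
rotvec tool [-0.0005  0.0006  0.0003]
```

Call:
{"op": "drive_tool", "data": {
  "moves": [
    [[0,0.004,0,0.009,0,0,0],[0,0.003,0,0.009,0,0,0],[0,0.002,0,0.008,0,0,0],[0,0.001,0,0.005,0,0,0],[0,0,0,0,0,0,0]]
  ]
}}

```text
clock: 16.6
position: [445.0, 91.5, 203.5]
ee_rot: [-0.066, 0.998, -0.001, -0.001]
contact_force: [0.5, 0.0, 0.0]
gripper_width: 0.0
```

```bash
python3 -c "
from h import *
bs(-74,-1.6,195)
cap('scene','s12'); cap('wrist','w12')
im=cv2.imread('pics/s12.png')[130:370,270:510]; cv2.imwrite('pics/s12c.png',cv2.resize(im,(600,600),interpolation=2))"
```

```text
brewer XYZ -74.2 -2.3 203.5
t 16.60 pos [445.   91.5 203.5] toolx yaw -172.39 tilt z [-0.002  -0.0017 -1.    ] F [0.5 0.  0. ] w 0.0
delta tool [-0.3  0.7  8.5]
rotvec tool [-0.0014 -0.0022  0.0003]
```

View pics/s12c.png

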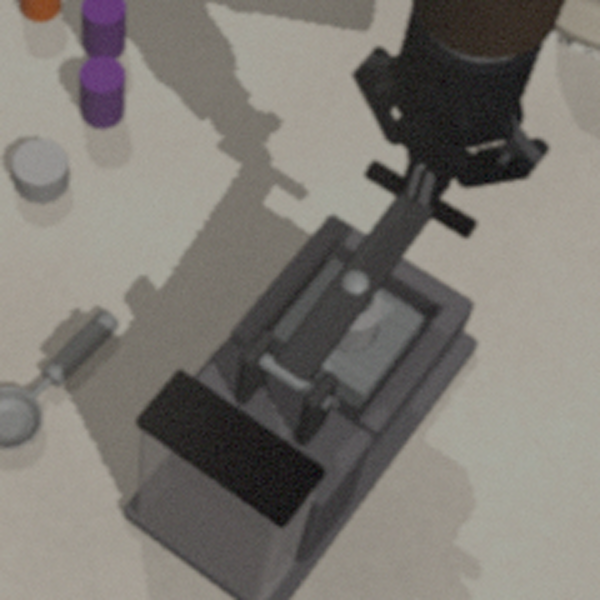

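View pics/w12.png

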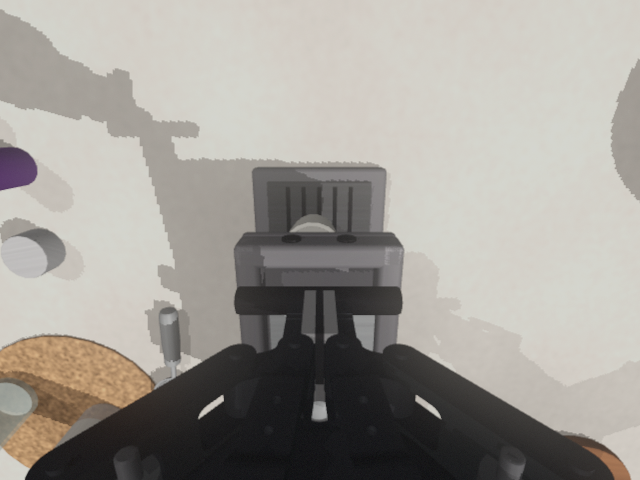

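Fingertips rest on the bar's middle (wrist (320,300)). Press slowly.

Call:
{"op": "drive_tool", "data": {
  "moves": [
    [[0,0,0,0.002,0,0,0],[0,0,0,0.003,0,0,0],[0,0,0,0.003,0,0,0]]
  ]
}}

```text
clock: 17.0
position: [446.6, 92.1, 197.0]
ee_rot: [-0.066, 0.998, -0.0, 0.001]
contact_force: [-0.9, 0.2, 1.2]
gripper_width: -0.0
```

Call:
{"op": "drive_tool", "data": {
  "moves": [
    [[0,0,0,0.002,0,0,0],[0,0,0,0.002,0,0,0]]
  ]
}}

```text
clock: 17.2
position: [446.5, 91.9, 193.0]
ee_rot: [-0.066, 0.998, -0.0, 0.001]
contact_force: [-4.9, 0.8, 7.9]
gripper_width: -0.3
```

Call:
{"op": "drive_tool", "data": {
  "moves": [
    [[0,0,0,0.002,0,0,0],[0,0,0,0.002,0,0,0]]
  ]
}}

```text
clock: 17.4
position: [446.2, 91.9, 190.7]
ee_rot: [-0.067, 0.998, -0.0, 0.0]
contact_force: [-4.5, 1.2, 7.3]
gripper_width: 0.3
```

Call:
{"op": "drive_tool", "data": {
  "moves": [
    [[0,0,0,0.002,0,0,0],[0,0,0,0.002,0,0,0],[0,0,0,0.002,0,0,0]]
  ]
}}

```text
clock: 17.7
position: [445.8, 91.9, 187.7]
ee_rot: [-0.067, 0.998, -0.001, 0.001]
contact_force: [-4.8, 0.1, 7.7]
gripper_width: -0.2
```

Call:
{"op": "drive_tool", "data": {
  "moves": [
    [[0,0,0,0.002,0,0,0],[0,0,0,0.002,0,0,0],[0,0,0,0.002,0,0,0]]
  ]
}}

```text
clock: 18.0
position: [445.5, 91.8, 184.9]
ee_rot: [-0.068, 0.998, -0.001, 0.001]
contact_force: [-4.2, 0.3, 8.0]
gripper_width: -0.2
```

```bash
python3 -c "
from h import *
bs(-75,-1.6,174)"
```

```text
brewer XYZ -73.7 -2.0 184.9
t 18.00 pos [445.5  91.8 184.9] toolx yaw -172.2 tilt z [ 0.0025 -0.0016 -1.    ] F [-4.2  0.3  8. ] w -0.2
delta tool [ 1.3  0.5 10.9]
rotvec tool [-0.0019  0.0022  0.0036]
```

Call:
{"op": "drive_tool", "data": {
  "moves": [
    [[0,0.0005,0,0.002,0,0,0],[0,0.0005,0,0.002,0,0,0],[0,0.0003,0,0.002,0,0,0],[0,0,0,0.002,0,0,0]]
  ]
}}

```text
clock: 18.4
position: [445.2, 91.8, 181.8]
ee_rot: [-0.069, 0.998, -0.001, 0.003]
contact_force: [-5.0, 1.0, 7.6]
gripper_width: 0.3
```

Call:
{"op": "drive_tool", "data": {
  "moves": [
    [[0,0,0,0.002,0,0,0],[0,0,0,0.002,0,0,0],[0,0,0,0.002,0,0,0]]
  ]
}}

```text
clock: 18.7
position: [445.0, 91.8, 178.9]
ee_rot: [-0.07, 0.998, -0.001, 0.004]
contact_force: [-3.9, -0.4, 8.1]
gripper_width: 0.3
```

```bash
python3 -c "
from h import *
bs(-75,-1.6,174)"
```

```text
brewer XYZ -74.2 -2.0 178.9
t 18.70 pos [445.   91.8 178.9] toolx yaw -172.0 tilt z [ 0.0081 -0.0017 -1.    ] F [-3.9 -0.4  8.1] w 0.3
delta tool [0.8 0.5 4.9]
rotvec tool [-0.0028  0.0078  0.007 ]
```

Call:
{"op": "drive_tool", "data": {
  "moves": [
    [[0,0,0,0.002,0,0.004,0],[0,0,0,0.002,0,0,0]]
  ]
}}

```text
clock: 18.9
position: [444.9, 91.8, 177.1]
ee_rot: [-0.07, 0.998, -0.001, 0.002]
contact_force: [-4.6, 0.5, 8.5]
gripper_width: -0.1
```

Call:
{"op": "drive_tool", "data": {
  "moves": [
    [[0,0,0,0.002,0,0,0],[0,0,0,0.002,0,0,0]]
  ]
}}

```text
clock: 19.1
position: [444.8, 91.7, 175.2]
ee_rot: [-0.071, 0.997, -0.002, 0.003]
contact_force: [-3.6, 1.4, 8.7]
gripper_width: -0.0
```

Call:
{"op": "drive_tool", "data": {
  "moves": [
    [[0,0,0,0.002,0,0,0]]
  ]
}}

```text
clock: 19.2
position: [444.8, 91.7, 174.2]
ee_rot: [-0.071, 0.997, -0.002, 0.003]
contact_force: [-3.4, 0.0, 7.3]
gripper_width: -0.1
```

Call:
{"op": "drive_tool", "data": {
  "moves": [
    [[0,0,0,0.002,0,0,0]]
  ]
}}

```text
clock: 19.3
position: [444.8, 91.7, 173.4]
ee_rot: [-0.071, 0.997, -0.002, 0.003]
contact_force: [-5.3, -0.0, 12.2]
gripper_width: 0.0
```

Call:
{"op": "drive_tool", "data": {
  "moves": [
    [[0,0,0,0.002,0,0,0]]
  ]
}}

```text
clock: 19.4
position: [444.8, 91.7, 172.9]
ee_rot: [-0.071, 0.997, -0.002, 0.003]
contact_force: [-6.5, 0.8, 13.4]
gripper_width: -0.2
```

Call:
{"op": "drive_tool", "data": {
  "moves": [
    [[0,0,0,0.002,0,0,0]]
  ]
}}

```text
clock: 19.5
position: [444.8, 91.7, 172.8]
ee_rot: [-0.072, 0.997, -0.002, 0.004]
contact_force: [-6.9, 0.6, 14.2]
gripper_width: -0.6
```

Call:
{"op": "drive_tool", "data": {
  "moves": [
    [[0,0,0,0.003,0,0,0],[0,0,0,0.003,0,0,0]]
  ]
}}

```text
clock: 19.7
position: [444.9, 91.7, 171.9]
ee_rot: [-0.073, 0.997, -0.002, 0.004]
contact_force: [-11.5, 0.9, 21.8]
gripper_width: -0.1
```

Force rises sharply with almost no travel: at the stop. Backing off.

Call:
{"op": "drive_tool", "data": {
  "moves": [
    [[0,0,0,-0.002,0,0,0],[0,0,0,-0.004,0,0,0],[0,0,0,-0.01,0,0,0],[0,0,0,-0.02,0,0,0],[0,0.005,0,-0.03,0,0,0],[0,0.02,0,-0.03,0,0,0],[0,0.03,0,-0.03,0,0,0],[0,0.02,0,-0.02,0,0,0],[0,0,0,0,0,0,0]]
  ]
}}

```text
clock: 20.6
position: [368.2, 81.2, 325.5]
ee_rot: [-0.072, 0.997, -0.002, 0.005]
contact_force: [0.7, 0.4, -0.7]
gripper_width: 0.2
```

```bash
python3 -c "
from h import *
go(None)
cap('scene','s13'); cap('top','t13'); cap('wrist','w13')
im=cv2.imread('pics/s13.png')[190:350,300:480]; cv2.imwrite('pics/s13c.png',cv2.resize(im,(675,600),interpolation=2))
im=cv2.imread('pics/t13.png'); im2=cv2.imread('pics/top0.png'); cv2.imwrite('pics/t13c.png',im)
for n,t in (('scene','s13'),('top','t13'),('wrist','w13')):
    X,Y,Z=lever(n,t)
    for nm,m in (('bar',(abs(Y+1.6)<38)&(abs(Y+1.6)>18)&(Z>150)&(Z<200)&(X<-60)&(X>-95)),('cradletop',(abs(abs(Y)-27)<6)&(abs(X)<25)&(Z>125)&(Z<145)),('cap',(abs(X)<20)&(np.hypot(X,Y)<19)&(abs(Y+1.6)>15)&(Z>142)&(Z<164)),('arm',(abs(Y+1.6)<10)&(abs(X+40)<15)&(Z>150)&(Z<200))):
        if m.sum()>4: print(t,nm,m.sum(),np.median(X[m]).round(1),np.percentile(Z[m],[5,50,95]).round(1))
"
```

```text
t 20.60 pos [368.2  81.2 325.5] toolx yaw -171.71 tilt z [ 0.0108 -0.0038 -0.9999] F [ 0.7  0.4 -0.7] w 0.2
s13 bar 201 -73.4 [166.6 172.9 176.5]
s13 cradletop 322 -0.3 [131.5 134.  137.1]
s13 cap 39 2.7 [143.7 152.  155.3]
s13 arm 189 -39.6 [171.9 174.4 177. ]
t13 bar 210 -74.7 [168.4 172.5 175.4]
t13 cradletop 396 -0.9 [130.5 133.1 135.5]
t13 cap 21 1.3 [148.  151.6 154.4]
t13 arm 235 -39.9 [171.  173.4 175.4]
w13 bar 597 -79.6 [168.3 174.4 176.3]
```

View pics/s13c.png

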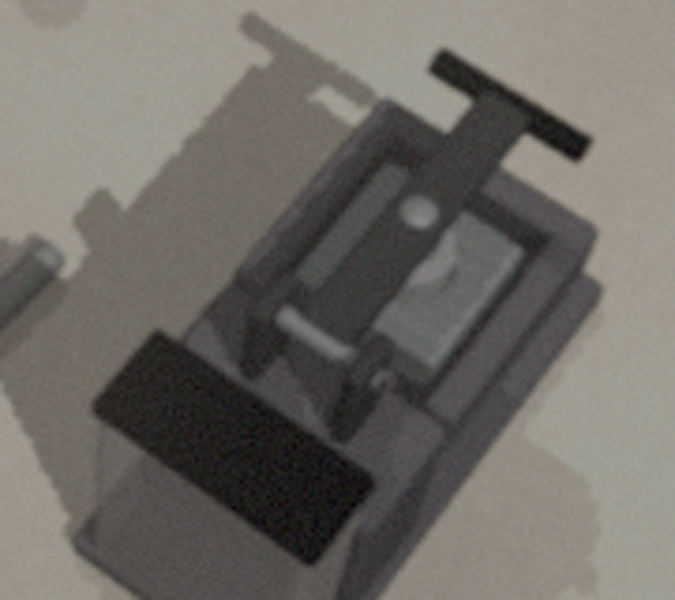

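View pics/w13.png

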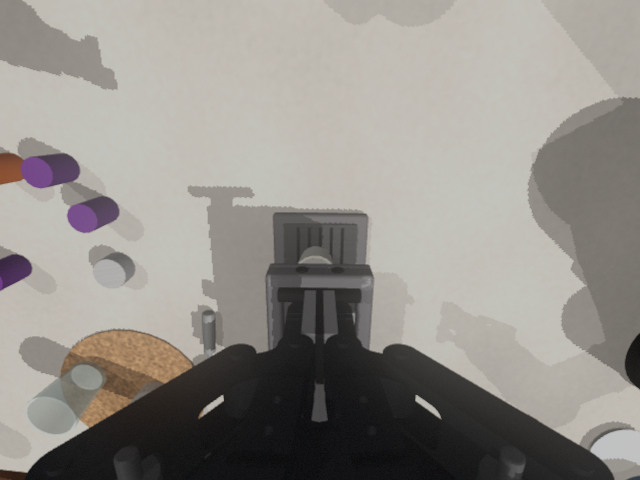

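View pics/t13.png

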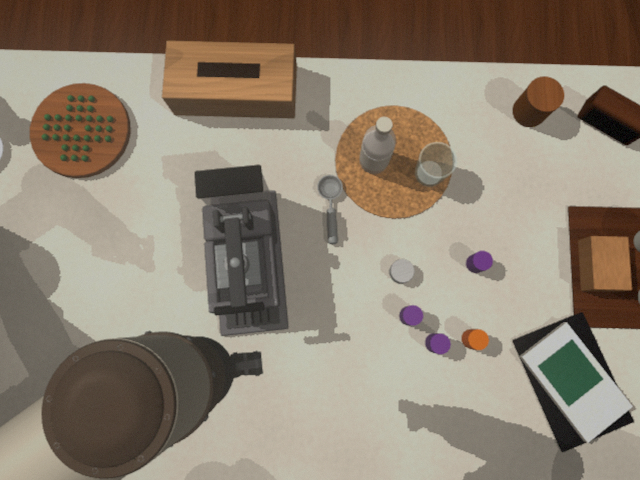

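The lever lies level. The capsule top is at about 152 mm against a cradle top of 133.5 mm, so it stands about 18 mm proud, which means home. The hand is clear and the bystanders have not moved.

```bash
python3 -c "
from bench import arm
print(arm.job_done())"
```

```text
the job is handed in; nothing more can be done
None
```

The capsule is home in the cradle, the lever is down level over it, and the hand is clear. I handed the job in at about 21 s of the 72 s allowed.

**Placing:** I picked up the narrow silver capsule and lined it up over the bore with the wrist camera. I lowered it with almost no side force until it touched the raised floor at about 3 N, then let go.

**Clamping:** I pushed the lever over from behind its bar with the shut fingers, then pressed down on the bar. It drove at about 8 N down. At the stop the force rose to about 22 N down (about 25 N in total) with hardly any more travel, and I withdrew.

**Last checks:**
- **Capsule height:** its top measured about 152 mm against a cradle top of about 133.5 mm. That is about 18 mm proud, which is the home height.
- **Lever:** it stayed level, with the bar's top at about 173 mm.
- **Contact:** the wrist force was about zero, so the hand was touching nothing.
- **Bystanders:** those in view had not moved in the pictures. The espresso cup was mostly hidden under the spout, so I did not check it separately.

**Disagreements:** the gripper read 35 mm wide while holding the 38 mm capsule, though the grip held. The cameras differed by 1 to 3 mm on positions, so I relied on relative wrist views and on feel.

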